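# Turn the ink bottle over to mix it, stand it in the drip dish and collar it

## Task

Mix the settled ink: pick up the red-capped ink bottle, turn it upside down in the air and keep it so for two seconds, then turn it back and stand it gently upright in the grey drip dish and let go of it. Then mark it as mixed by slipping the green collar over its cap so that the collar lies flat on the bottle's shoulder. Leave the blue-capped bottle and the loose grey cap alone.

Things in the scene. Friction and masses are not known exactly. Their poses are not given: they have to be found in the camera images.
- bottle: closed ink bottle, loose, starts upright on the bench: white round body 56 mm in diameter, straight from z = 3 to 90 mm with a black band (26 to 66 mm) and a thin red band, shoulder at 98 mm, ribbed red screw cap 36 mm in diameter over the ribs, 105 to 132 mm high; about 0.22 kg. Origin: centre of its underside; z points along the bottle to the cap.
- bottle_cap (a point): centre of the top of the bottle's red cap, 132 mm above its underside
- bottle_shoulder (a point): centre of the bottle's flat shoulder, 98 mm above its underside; the shoulder is flat out to a radius of 24 mm
- dish: grey round drip dish, fixed to the bench: outer diameter 94 mm, rim 9 mm high, inner floor about 80 mm in diameter and 3 mm above the bench. Origin: centre of its underside.
- dish_floor (a point): centre of the dish's inner floor
- collar: green plastic marking collar, loose, lying flat on the bench: plain ring 60 mm outside diameter, 41 mm bore, 22 mm high; either way up will do. Origin: centre of its underside (on its axis); z is its axis.
- thinner: bystander: white bottle with blue label and blue cap, 58 mm in diameter, 130 mm high, upright and loose; it may stand where the ink bottle would. Origin: centre of its underside.
- grey_cap: bystander: loose grey bottle closure 62 mm in diameter, 26 mm high. Origin: centre of its underside.
Things that resemble listed ones, but are neither listed nor needed, are in the scene too. What is shaped like the bottle but orange is not meant. There is more than one size of the collar; the job needs the larger.

How it is judged:
On the way, in this order (a step that is already met when the one before it is completed fails the run):
1. the bottle is held upside down in the air, cap pointing steeply down (turned at least 126 degrees, 2.2 rad, from upright; cap top at least 40 mm above the bench) for 1.5 s without a break (angle between bottle's own z axis and vertical above 2.2 rad and height (world z) of bottle_cap above 0.04 m), for 1.5 s.
2. the bottle stands upright on the dish's floor, let go and at rest, the collar not yet on it (horizontal distance between bottle and dish below 0.02 m and z of bottle in the frame of dish_floor between -0.003 and 0.004 m and angle between bottle's own z axis and vertical below 0.09 rad and linear speed of bottle below 0.03 m/s and contact force between bottle and the fingers below 0.1 N and horizontal distance between collar and bottle_shoulder above 0.06 m), for 0.3 s.
At the end, for the whole second after the job is handed in: The ink bottle stands upright (within 0.09 rad) and at rest on the dish's floor, its axis within 20 mm of the dish's centre, and the green collar lies flat (within 0.1 rad) on its shoulder round the neck (axes within 8 mm, height within 4 mm); both released (horizontal distance between bottle and dish below 0.02 m and z of bottle in the frame of dish_floor between -0.003 and 0.004 m and angle between bottle's own z axis and vertical below 0.09 rad and linear speed of each of bottle, collar below 0.03 m/s and contact force between each of bottle, collar and the fingers below 0.1 N and horizontal distance between collar and bottle_shoulder below 0.008 m and (z of collar in the frame of bottle_shoulder between -0.003 and 0.004 m or z of collar in the frame of bottle_shoulder between 0.019 and 0.026 m) and angle between the z axis of collar and the z axis of bottle, either way round below 0.1 rad); the robot touches nothing.
It fails at once if the blue-capped bottle is pushed more than 20 mm or tipped (distance of thinner from where it was at the start of the episode above 0.02 m or angle between thinner's own z axis and vertical above 0.3 rad).
It fails at once if the loose grey cap is pushed more than 20 mm (distance of grey_cap from where it was at the start of the episode above 0.02 m).
It fails at once if the ink bottle is dropped (falls faster than 0.45 m/s, about 10 mm of free fall, with no finger on it) (linear speed of bottle above 0.45 m/s and contact force between bottle and the fingers below 0.1 N).
It fails at once if the ink bottle is banged into the dish (more than 70 N between them) (contact force between bottle and dish above 70 N).
It also fails if it takes over 72 s, if anything falls off the work surface, if the arm or the gripper's body presses on something with over 40 N, if the wrist force passes 120 N, or if a joint passes its speed limit or range.

## Robot

A 7-joint arm with a two-finger parallel gripper is mounted at the origin on a cart in front of the work surface, level with it; the furniture and walls round the work are solid. World frame = base frame: x ahead of the robot, y to its left, z up, the work surface at z = 0. Lengths are in m, angles in rad, forces in N, time in s.
With the tool pointing down it reaches from about 0.425 to 0.95 m from the base axis. Payload 16.7 kg.
Tool frame: the origin (TCP) lies at the very end of the fingers, on their centre line; the grasp point (between the pads) lies 19 mm behind it; z points along the fingers, y is the line along which they close (so a half turn about z gives the same grasp; the last joint's range is limited). The gripper opens to 94 mm and grips with 3 to 60 N. Pads are 16 mm wide; open, the fingers measure 119 mm over their backs; the gripper's body (75 mm by 177 mm) begins 78 mm behind the grasp point.
Start: joints at [-1.468, 0.426, 0.074, 1.606, -0.034, 1.111, -0.067], TCP at [0.169, 0.654, 0.205] pointing down, gripper open.
Joint ranges: [-2.85, 2.85], [-0.5, 2.14], [-1.23, 1.37], [0.21, 2.46], [-1.02, 4.16], [0.16, 2.05], [-2.73, 2.73]. Speed limits (rad/s): [1.89, 1.89, 2.39, 2.39, 3.01, 3.01, 3.01].

## Interface

Orientations are given as a unit quaternion [x, y, z, w].
In Python, from bench import robot, viewer, job_done gives the robot as it stands.
- The arm moves only by the tool play_rows, never from a script. Its argument "plan" is a list of rows, each a list of 3 entries, a list of its own where there are three numbers: the shift along the tool's x, y, z in units of 20 mm (1.0 is 20 mm), then the turn, a rotation vector about the tool's x, y, z in units of 0.5 rad (1.0 is 0.5 rad), then the opening, from 0 (shut) to 1 (fully open). In form: [[[dx, dy, dz], [ax, ay, az], claw], ...]. A call has 1 to 10 rows; each row shifts and turns the commanded pose from where the row before left it, along the tool's axes as they then stand; what a row does not reach is not made up. A row lasts 1/12 s, in which the tool goes at most 41.7 mm and 7.16 degrees, less where a joint would pass 70% of its speed; a pose out of reach is approached as far as the arm can. A call with a number of a shift or a turn outside -1 to 1 is refused whole. A call with a gripper value outside its range is refused whole. The fingers move at their own pace and stop on an object; "squeeze" is the grip in N (left out, the last holds). Time passes only in rows, so rows that do not move let the fingers close. It gives the time, the measured TCP pose, the force, the opening and the grip force at its end, in the units of the state.
- robot.get_obs(): the state, without advancing time (a new reading comes with each control period).
- viewer.camera(name): name is "scene" or "top" or "wrist"; returns a dict with "frame" (480x640x3 uint8, red, green, blue), "depth" (480x640 float32, m along the optical axis (not along the pixel's ray), 0 where there is no reading), "vfov" (degrees; the focal length in pixels is half the picture's height over the tangent of half this angle, whatever the lens; pixels are square), "cx", "cy" (the principal point, pixels), "rvec" (rotation vector, rad) and "tvec" (3), from world to camera coordinates, as OpenCV has them; the wrist camera has in their place "mount" (4x4, takes a point from camera to tool coordinates, whose origin is the TCP and whose axes are the flange's). Camera axes: x right, y down, z forward; pixel columns grow to the right and rows downward; lengths in m; the calibration is good to about 2 mm. The wrist camera is an equidistant fisheye: a pixel r from the principal point sees the ray r / f radians off the axis. A picture is of the moment at which its call begins: read the wrist's pose just before it.
- job_done(): hands the job in; it is judged then, once.
The state is a dict: "clock": time; "qpos": joint angles; "joint_velocities": joint speeds; "effort": joint torques, N m; "tcp_pos": TCP position; "tool_rot": TCP orientation; "contact_force": force on the tool from outside, world axes, zero at the start; "ft_torque": the same for the moment, N m; "finger_gap": opening from 0.0 (shut) to 1.0 (fully open); "gripper_force": force on a finger pad.
Only numpy, scipy, OpenCV 4.12 (cv2) and the standard library are available. Lean on these libraries where they do the work, as an engineer would, in place of code of your own. Each camera call takes 0.05 s, during which the arm holds its last target. There are 200 camera calls.

## Working session

There is one attempt and no reset: what is moved stays moved. The work goes in short steps, Python scripts to look and compute and a tool call to move; the robot and the scene stay as the last step left them, time stands still between calls to the robot, and variables do not carry over. Pictures are saved under pics/ and viewed, at most 10 in all, crops included, and the job is handed in when it is done.

Besides the shell and the picture viewer there is one more tool, called after ">>>" by a JSON object that holds its "api" and its "payload". play_rows: Moves the arm, as the interface text tells. Its arguments: {"type":"object","properties":{"plan":{"type":"array","items":{"type":"array"}},"squeeze":{"type":"number"}},"required":["plan"]}

```bash
ls; mkdir -p pics; cat > h.py <<'E'
import numpy as np, cv2
from scipy.spatial.transform import Rotation as R
from bench import robot, viewer, job_done
def cam(n,save=None):
    o=robot.get_obs(); c=viewer.camera(n); c['obs']=o
    if save: cv2.imwrite('pics/'+save+'.png',c['frame'][:,:,::-1])
    return c
def cloud(c):  # scene/top: world xyz per pixel
    f=240/np.tan(np.radians(c['vfov'])/2); d=c['depth']
    v,u=np.mgrid[:480,:640]
    p=np.stack([(u-c['cx'])/f*d,(v-c['cy'])/f*d,d],-1)
    M=R.from_rotvec(np.ravel(c['rvec'])).as_matrix()
    return (p-np.ravel(c['tvec']))@M
E
python3 - <<'E'
from h import *
o=robot.get_obs()
for k,v in o.items(): print(k,np.round(v,3))
for n in('top','scene'):
    c=cam(n,n+'0'); np.savez('pics/'+n+'0.npz',P=cloud(c),F=c['frame'],d=c['depth'])
    M=R.from_rotvec(np.ravel(c['rvec'])).as_matrix(); print(n,c['vfov'],-M.T@np.ravel(c['tvec']))
E
```

```text
pics
clock 0.0
qpos [-1.468  0.427  0.074  1.607 -0.034  1.111 -0.067]
joint_velocities [-0.    -0.001  0.     0.002 -0.    -0.001 -0.001]
effort [ 4.0000e-03 -9.3582e+01  3.6690e+00 -4.5421e+01 -4.9000e-02  1.9000e-02
  0.0000e+00]
tcp_pos [0.169 0.653 0.205]
tool_rot [ 0.126  0.992 -0.001 -0.   ]
contact_force [ 0.16  -0.568 -0.221]
ft_torque [0.002 0.014 0.002]
gripper_force 0.0
finger_gap 1.001
top 42.47128349173548 [ 0.54757082 -0.01342686  1.14478944]
scene 53.47271614185204 [ 0.02437707 -0.39431763  0.62180629]
```

View pics/top0.png

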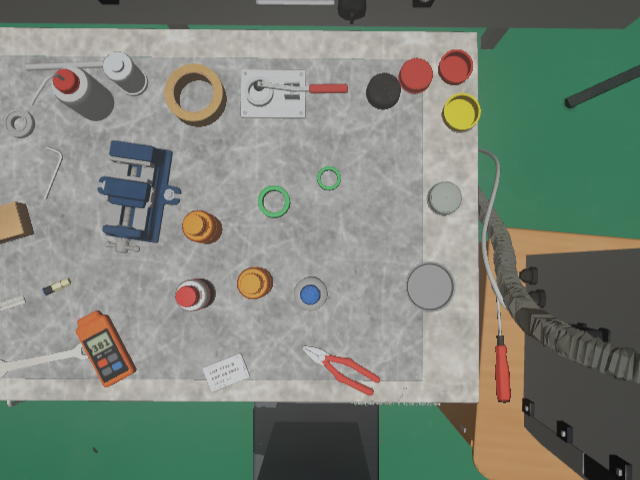

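View pics/scene0.png

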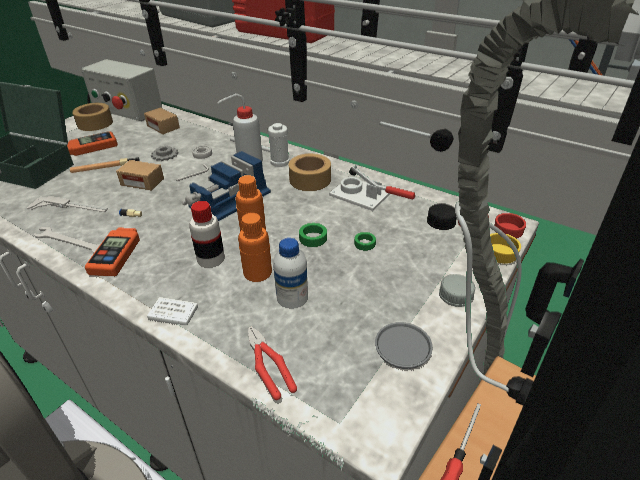

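Top picture: the candidates for the bottle are the red-capped white bottle with the black band at (190,295), orange lookalikes at (254,283) and (200,227), and a red-tipped wash bottle at (70,85). For the collar they are the large green ring at (274,201) and the small one at (329,178). The dish is at (430,287), the thinner at (311,292) and the grey cap at (445,198). I choose the red cap with the black band, and the larger ring.

```bash
python3 - <<'E'
from h import *
z=np.load('pics/top0.npz');P=z['P'];F=z['F']
def blob(name,u,v,r,zlo,zhi):
    s=P[v-r:v+r,u-r:u+r].reshape(-1,3); m=(s[:,2]>zlo)&(s[:,2]<zhi); q=s[m][:,:2].astype(np.float32)
    (c,rad)=cv2.minEnclosingCircle(q); print(name,len(q),'circ',np.round(c,4),'R',round(rad,4),'mean',np.round(q.mean(0),4),'z',np.round(np.percentile(s[m][:,2],[5,50,95]),4))
blob('cap',188,296,22,.124,.14)
blob('thinner',311,293,25,.12,.14)
blob('collar',274,201,22,.016,.03)
blob('small',329,178,18,.006,.03)
blob('dishrim',430,287,30,.006,.015)
blob('dish',430,287,15,-.01,.015)
blob('grey',445,198,22,.018,.035)
blob('or1',252,284,22,.11,.15)
blob('or2',196,226,22,.11,.15)
blob('vise',135,190,50,.02,.3)
print(P[440,316],P[20,300], P[190,600],P[240,320],P[240,330],P[250,320])
a=cv2.resize(F[150:340,150:350],None,fx=3,fy=3)
s=cv2.imread('pics/scene0.png')[170:320,170:330]; s=cv2.resize(s,None,fx=3.5,fy=3.5)
cv2.imwrite('pics/c1.png',s)
E
```

```text
cap 370 circ [0.4999 0.2095] R 0.0182 mean [0.5001 0.2081] z [0.1269 0.1324 0.1355]
thinner 310 circ [0.5038 0.0067] R 0.0166 mean [0.5038 0.0065] z [0.1256 0.1303 0.1329]
collar 448 circ [0.669  0.0765] R 0.0301 mean [0.6689 0.0761] z [0.0184 0.0224 0.026 ]
small 279 circ [ 0.7111 -0.0235] R 0.0356 mean [ 0.7125 -0.0241] z [0.0085 0.0166 0.0199]
dishrim 479 circ [ 0.5183 -0.21  ] R 0.0531 mean [ 0.5144 -0.212 ] z [0.0062 0.0081 0.0118]
dish 893 circ [ 0.5136 -0.2121] R 0.038 mean [ 0.5135 -0.2122] z [-0.0004  0.0032  0.0067]
grey 844 circ [ 0.6767 -0.2382] R 0.0309 mean [ 0.677  -0.2369] z [0.0217 0.0258 0.0295]
or1 379 circ [0.5215 0.1043] R 0.0182 mean [0.5214 0.1033] z [0.1226 0.132  0.1355]
or2 399 circ [0.618 0.199] R 0.0181 mean [0.6175 0.1972] z [0.1167 0.1321 0.1351]
vise 4706 circ [0.678 0.294] R 0.1049 mean [0.6816 0.3189] z [0.0358 0.0687 0.0902]
[ 0.11203992 -0.00121728 -0.43689371] [1.00142933 0.02997658 0.02946684] [ 0.79085188 -0.86823486 -0.74363612] [ 0.59792819 -0.00944123  0.00498149] [ 5.98274626e-01 -2.79785713e-02 -9.14078786e-05] [ 0.57961834 -0.00954613 -0.000939  ]
```

View pics/c1.png

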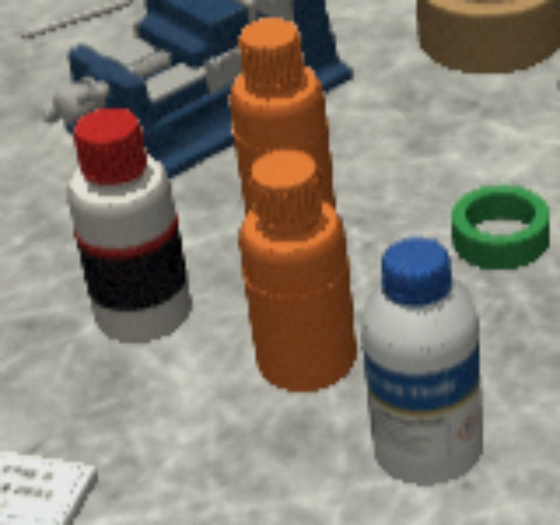

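The crop confirms it: red cap, white body, black band. The orange bottles are lookalikes and the larger green ring is well clear of them. Next I probe how the wrist reorients, turning the tool sideways and slightly up.

>>> {"api": "play_rows", "payload": {"plan": [[[0,0,-0.5],[0,-0.25,0],1],[[0,0,-0.5],[0,-0.25,0],1],[[0,0,-0.5],[0,-0.25,0],1],[[0,0,-0.5],[0,-0.25,0],1]]}}

```text
clock: 0.43
tcp_pos: [0.162, 0.656, 0.2463]
tool_rot: [0.123, 0.96, -0.03, 0.248]
contact_force: [0.0, 0.2, -0.2]
finger_gap: 0.998
gripper_force: 0.0
```

```bash
python3 - <<'E'
from h import *
o=robot.get_obs();print(o['clock'],np.round(o['qpos'],3),o['tcp_pos'],R.from_quat(o['tool_rot']).as_matrix().round(3))
E
```

```text
0.4333 [-1.809  0.474  0.188  1.556  0.409  1.306 -0.464] [0.16199856 0.65598382 0.24627658] [[-0.846  0.251  0.47 ]
 [ 0.221  0.968 -0.118]
 [-0.484  0.004 -0.875]]
```

```bash
cat > kin.py <<'E'
import numpy as np, itertools
from scipy.spatial.transform import Rotation as R
from scipy.optimize import lstsq if False else least_squares
E
cat > kin.py <<'E'
import numpy as np, itertools
from scipy.spatial.transform import Rotation as R
Q=[[-1.468,.427,.074,1.607,-.034,1.111,-.067],[-1.809,.474,.188,1.556,.409,1.306,-.464]]
T=[R.from_quat([.126,.992,-.001,0]).as_matrix(),R.from_quat([.123,.96,-.03,.248]).as_matrix()]
P=[[.169,.653,.205],[.162,.656,.2463]]
def rots(q,s):
    out=[];M=np.eye(3)
    for i,a in enumerate('zyzyzyz'):
        M=M@R.from_euler(a,s[i]*q[i]).as_matrix(); out.append(M)
    return out
if __name__=='__main__':
    best=[]
    for s in itertools.product([1,-1],repeat=7):
        A=[rots(q,s)[-1] for q in Q]
        # unknown base rot Z (yaw) and tool rot: Rb*A*Rt=T
        for b in np.arange(0,2*np.pi,.02):
            B=R.from_euler('z',b).as_matrix()
            t=[(B@a).T@m for a,m in zip(A,T)]
            best.append((np.abs(t[0]-t[1]).max(),s,b,t[0]))
    best.sort(key=lambda x:x[0])
    for x in best[:8]: print(round(x[0],4),x[1],round(x[2],2),x[3].round(2).tolist())
E
python3 kin.py
```

```text
0.0004 (-1, 1, -1, 1, -1, 1, -1) 0.0 [[-0.0, -1.0, -0.0], [1.0, -0.0, 0.0], [-0.0, -0.0, 1.0]]
0.0004 (-1, -1, -1, -1, -1, -1, -1) 3.14 [[-0.0, 1.0, 0.0], [-1.0, -0.0, -0.0], [-0.0, -0.0, 1.0]]
0.0011 (-1, 1, -1, 1, -1, 1, -1) 6.28 [[0.0, -1.0, -0.0], [1.0, 0.0, 0.0], [-0.0, -0.0, 1.0]]
0.0026 (1, -1, 1, -1, 1, -1, 1) 2.66 [[-0.02, -1.0, 0.0], [1.0, -0.02, 0.0], [-0.0, 0.0, 1.0]]
0.0028 (1, 1, 1, 1, 1, 1, 1) 5.8 [[0.02, 1.0, -0.0], [-1.0, 0.02, -0.0], [-0.0, 0.0, 1.0]]
0.0073 (1, -1, 1, -1, 1, -1, 1) 2.64 [[-0.0, -1.0, 0.0], [1.0, -0.0, 0.0], [-0.0, 0.0, 1.0]]
0.008 (1, 1, 1, 1, 1, 1, 1) 5.78 [[0.0, 1.0, -0.0], [-1.0, 0.0, -0.0], [-0.0, 0.0, 1.0]]
0.0093 (-1, -1, -1, -1, -1, -1, -1) 3.16 [[0.02, 1.0, 0.0], [-1.0, 0.02, -0.0], [-0.0, -0.0, 1.0]]
```

```bash
cat >> h.py <<'E'
def Rt(az,pitch,roll=0):
    "tool z at azimuth az, pitched down; y horizontal (to the left-behind side), then rolled about tool z; degrees"
    a,p=np.radians([az,pitch]); z=np.array([np.cos(a)*np.cos(p),np.sin(a)*np.cos(p),-np.sin(p)])
    y=np.array([-np.sin(a),np.cos(a),0]); x=np.cross(y,z)
    return R.from_matrix(np.stack([x,y,z],1))*R.from_euler('z',roll,degrees=True)
def log():
    import json
    o=robot.get_obs(); open('log.jsonl','a').write(json.dumps([list(map(float,o[k])) for k in('qpos','tcp_pos','tool_rot')])+'\n')
    return o
def rows(p1,R1,n,claw,p0=None,R0=None):
    o=log()
    if p0 is None: p0,R0=np.array(o['tcp_pos']),R.from_quat(o['tool_rot'])
    w=(R0.inv()*R1).as_rotvec(); out=[]; C=R0; p=np.array(p0,float)
    for k in range(1,n+1):
        t=p0+(np.array(p1)-p0)*k/n
        s=np.round(C.inv().apply(t-p)/.02,2); a=np.round(w/n/.5,3)
        out.append([s.tolist(),a.tolist(),claw]); p=p+C.apply(s*.02); C=C*R.from_rotvec(a*.5)
    print('q',np.round(o['qpos'],2),'t',o['clock'],'turn/row',np.round(np.linalg.norm(w)/n/.125,2),'mm/row',np.round(1000*np.linalg.norm(np.array(p1)-p0)/n,1))
    for i in range(0,n,10): print(out[i:i+10])
    return p,C
E
python3 - <<'E'
from h import *
Rg=Rt(-60,30); G=np.array([.5,.2085,.07]); tcp=G+Rg.apply([0,0,.019])
print(Rg.as_matrix().round(2),tcp)
rows(tcp+Rg.apply([0,0,-.15]),Rg,20,1)
E
```

```text
[[-0.25  0.87  0.43]
 [ 0.43  0.5  -0.75]
 [-0.87  0.   -0.5 ]] [0.50822724 0.19425    0.0605    ]
q [-1.81  0.47  0.19  1.56  0.41  1.31 -0.46] t 0.4333 turn/row 0.38 mm/row 23.1
[[[-0.65, -0.67, 0.68], [0.057, -0.051, 0.057], 1], [[-0.66, -0.63, 0.71], [0.057, -0.051, 0.057], 1], [[-0.65, -0.59, 0.74], [0.057, -0.051, 0.057], 1], [[-0.65, -0.55, 0.78], [0.057, -0.051, 0.057], 1], [[-0.65, -0.51, 0.81], [0.057, -0.051, 0.057], 1], [[-0.64, -0.47, 0.84], [0.057, -0.051, 0.057], 1], [[-0.63, -0.43, 0.87], [0.057, -0.051, 0.057], 1], [[-0.62, -0.38, 0.9], [0.057, -0.051, 0.057], 1], [[-0.6, -0.34, 0.92], [0.057, -0.051, 0.057], 1], [[-0.59, -0.3, 0.95], [0.057, -0.051, 0.057], 1]]
[[[-0.58, -0.25, 0.97], [0.057, -0.051, 0.057], 1], [[-0.55, -0.21, 0.99], [0.057, -0.051, 0.057], 1], [[-0.54, -0.16, 1.01], [0.057, -0.051, 0.057], 1], [[-0.51, -0.12, 1.02], [0.057, -0.051, 0.057], 1], [[-0.49, -0.08, 1.05], [0.057, -0.051, 0.057], 1], [[-0.47, -0.03, 1.05], [0.057, -0.051, 0.057], 1], [[-0.43, 0.01, 1.07], [0.057, -0.051, 0.057], 1], [[-0.41, 0.05, 1.08], [0.057, -0.051, 0.057], 1], [[-0.38, 0.1, 1.09], [0.057, -0.051, 0.057], 1], [[-0.35, 0.13, 1.09], [0.057, -0.051, 0.057], 1]]
```

>>> {"api": "play_rows", "payload": {"plan": [[[-0.65,-0.67,0.68],[0.057,-0.051,0.057],1],[[-0.66,-0.63,0.71],[0.057,-0.051,0.057],1],[[-0.65,-0.59,0.74],[0.057,-0.051,0.057],1],[[-0.65,-0.55,0.78],[0.057,-0.051,0.057],1],[[-0.65,-0.51,0.81],[0.057,-0.051,0.057],1],[[-0.64,-0.47,0.84],[0.057,-0.051,0.057],1],[[-0.63,-0.43,0.87],[0.057,-0.051,0.057],1],[[-0.62,-0.38,0.9],[0.057,-0.051,0.057],1],[[-0.6,-0.34,0.92],[0.057,-0.051,0.057],1],[[-0.59,-0.3,0.95],[0.057,-0.051,0.057],1]]}}

```text
clock: 1.27
tcp_pos: [0.3035, 0.4789, 0.1879]
tool_rot: [0.287, 0.88, -0.148, 0.348]
contact_force: [-0.7, -0.6, -0.5]
finger_gap: 1.004
gripper_force: 0.0
```

```bash
python3 - <<'E'
from h import *
Rg=Rt(-60,30); G=np.array([.5,.2085,.07]); tcp=G+Rg.apply([0,0,.019])
rows(tcp+Rg.apply([0,0,-.15]),Rg,10,1); o=robot.get_obs(); print(o['tcp_pos'],o['contact_force'])
E
```

```text
q [-1.75  0.54  0.34  1.77  0.48  1.35 -0.7 ] t 1.2667 turn/row 0.38 mm/row 22.8
[[[-0.58, -0.24, 0.95], [0.055, -0.052, 0.058], 1], [[-0.56, -0.2, 0.97], [0.055, -0.052, 0.058], 1], [[-0.54, -0.15, 1.0], [0.055, -0.052, 0.058], 1], [[-0.51, -0.12, 1.01], [0.055, -0.052, 0.058], 1], [[-0.5, -0.07, 1.02], [0.055, -0.052, 0.058], 1], [[-0.46, -0.02, 1.04], [0.055, -0.052, 0.058], 1], [[-0.45, 0.01, 1.05], [0.055, -0.052, 0.058], 1], [[-0.41, 0.06, 1.06], [0.055, -0.052, 0.058], 1], [[-0.38, 0.09, 1.07], [0.055, -0.052, 0.058], 1], [[-0.35, 0.14, 1.07], [0.055, -0.052, 0.058], 1]]
[0.30346906 0.47891338 0.18787082] [-0.73517188 -0.55819056 -0.53817937]
```

>>> {"api": "play_rows", "payload": {"plan": [[[-0.58,-0.24,0.95],[0.055,-0.052,0.058],1],[[-0.56,-0.2,0.97],[0.055,-0.052,0.058],1],[[-0.54,-0.15,1.0],[0.055,-0.052,0.058],1],[[-0.51,-0.12,1.0],[0.055,-0.052,0.058],1],[[-0.5,-0.07,1.0],[0.055,-0.052,0.058],1],[[-0.46,-0.02,1.0],[0.055,-0.052,0.058],1],[[-0.45,0.01,1.0],[0.055,-0.052,0.058],1],[[-0.41,0.06,1.0],[0.055,-0.052,0.058],1],[[-0.38,0.09,1.0],[0.055,-0.052,0.058],1],[[-0.35,0.14,1.0],[0.055,-0.052,0.058],1]]}}

```text
clock: 2.1
tcp_pos: [0.4406, 0.3119, 0.1386]
tool_rot: [0.433, 0.749, -0.25, 0.434]
contact_force: [0.9, 0.9, 0.4]
finger_gap: 0.998
gripper_force: 0.0
```

```bash
cat > fit.py <<'E'
import json
from kin import *
S=(-1,1,-1,1,-1,1,-1)
D=[json.loads(l) for l in open('log.jsonl')]+[[Q[0],P[0],0]]
A=[];b=[]
for q,p,_ in D:
    A.append(np.hstack([np.eye(3)[:,2:]]+[rots(q,S)[i][:,c] for i,c in [(0,[0,1]),(2,[0,1,2]),(4,[0,1,2]),(6,[2])]] if False else [np.eye(3)[:,2:],rots(q,S)[0][:,[0,1]],rots(q,S)[2],rots(q,S)[4],rots(q,S)[6][:,[2]]])); b+=list(p)
A=np.vstack(A); x,r,k,s=np.linalg.lstsq(A,np.array(b),rcond=1e-3)
print('h|1xy|3xyz|5xyz|7z',x.round(3),'rank',k,'resid',np.abs(A@x-b).max().round(4))
E
python3 - <<'E'
from h import *
Rg=Rt(-60,30); G=np.array([.5,.2085,.07]); tcp=G+Rg.apply([0,0,.019])
rows(tcp,Rg,10,1); o=robot.get_obs(); print(o['tcp_pos'],o['contact_force'])
c=cam('wrist','w1')
import subprocess;print(subprocess.run(['python3','fit.py'],capture_output=True,text=True))
E
```

```text
q [-1.58  0.75  0.5   1.84  0.51  1.32 -0.88] t 2.1 turn/row 0.0 mm/row 15.7
[[[0.0, -0.0, 0.78], [-0.0, 0.0, -0.0], 1], [[0.0, -0.0, 0.79], [-0.0, 0.0, -0.0], 1], [[0.0, -0.0, 0.78], [-0.0, 0.0, -0.0], 1], [[0.0, -0.0, 0.78], [-0.0, 0.0, -0.0], 1], [[0.0, -0.0, 0.78], [-0.0, 0.0, -0.0], 1], [[0.0, -0.0, 0.79], [-0.0, 0.0, -0.0], 1], [[0.01, -0.0, 0.78], [-0.0, 0.0, -0.0], 1], [[-0.0, -0.0, 0.78], [-0.0, 0.0, -0.0], 1], [[-0.0, -0.0, 0.79], [-0.0, 0.0, -0.0], 1], [[-0.0, -0.0, 0.78], [-0.0, 0.0, -0.0], 1]]
[0.44055189 0.31186743 0.13864939] [0.9460389  0.85908226 0.40425992]
CompletedProcess(args=['python3', 'fit.py'], returncode=0, stdout='h|1xy|3xyz|5xyz|7z [ 0.282 -0.001 -0.026  0.001 -0.04   0.555 -0.     0.001  0.493  0.364] rank 10 resid 0.0\n', stderr='')
```

View pics/w1.png

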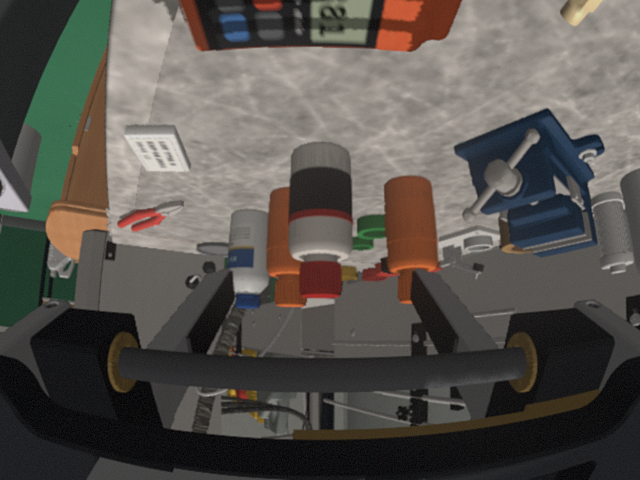

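The wrist view shows the target bottle centred at (320,220) between the fingers (about 225 and 420), with the orange bottles on either side and clear. The camera side of the tool is facing down, so I check its clearance and pre-plan the joint values.

```bash
cat >> kin.py <<'E'
S=(-1,1,-1,1,-1,1,-1); LO=np.array([-2.85,-.5,-1.23,.21,-1.02,.16,-2.73]); HI=np.array([2.85,2.14,1.37,2.46,4.16,2.05,2.73])
def fk(q):
    M=rots(q,S); p=np.array([0,0,.282])+M[0]@[0,-.026,0]+M[2]@[0,-.04,.555]+M[4]@[0,0,.493]+M[6]@[0,0,.364]
    return p,M[6]@R.from_euler('z',90,degrees=True).as_matrix()
def ik(p,Rm,q0):
    from scipy.optimize import least_squares
    f=lambda q:np.r_[(fk(q)[0]-p)*5,(R.from_matrix(fk(q)[1].T)*R.from_matrix(Rm)).as_rotvec(),.003*(q-q0)]
    r=least_squares(f,np.clip(q0,LO+.01,HI-.01),bounds=(LO,HI)); e=fk(r.x)
    return r.x,1000*np.linalg.norm(e[0]-p),np.degrees(np.linalg.norm((R.from_matrix(e[1].T)*R.from_matrix(Rm)).as_rotvec()))
E
sed -i 's/^if __name__/if __name__/' kin.py
python3 - <<'E'
from h import *
from kin import ik,fk
c=cam('wrist'); print(np.round(c['mount'],3))
o=robot.get_obs(); q=o['qpos']; print(fk(q)[0],o['tcp_pos'])
seq=[('grasp',[.5,.2085,.07],-60,30,0),('lift',[.5,.2,.25],-60,30,0)]
Rg=Rt(-60,30)
def go(n,G,az,p,r):
    global q
    M=Rt(az,p,r); t=np.array(G)+M.apply([0,0,.019]); q,e,a=ik(t,M.as_matrix(),q); print(n,q.round(2),'err',e.round(1),a.round(1))
for s in seq: go(*s)
qs=q.copy()
for az in(-60,-90):
  for z in(.3,.4):
    q=qs.copy()
    for p in (15,0,-10): go(f'lev az{az} z{z} p{p}',[.5,.1,z],az,p,0)
    for r in(-60,-120,-150,-180): go(f'roll{r}',[.5,.1,z],az,-10,r)
for az in(-90,-110,-125):
    q=qs.copy()
    go('x',[.55,.0,.25],(az-60)/2,30,0)
    go(f'dish{az} above',[.5135,-.212,.2],az,30,0); go('dish',[.5135,-.212,.073],az,30,0)
E
```

```text
[[ 0.001 -0.967 -0.255  0.074]
 [ 1.     0.001  0.001  0.   ]
 [-0.    -0.255  0.967 -0.179]
 [ 0.     0.     0.     1.   ]]
[0.44220681 0.30896227 0.13924698] [0.44164159 0.30945145 0.13849732]
grasp [-1.44  0.84  0.53  1.99  0.62  1.02 -0.95] err 0.0 0.0
lift [-1.51  0.52  0.62  1.98  0.69  1.28 -0.76] err 0.0 0.0
lev az-60 z0.3 p15 [-1.55  0.52  0.71  2.14  0.9   1.33 -0.88] err 0.0 0.0
lev az-60 z0.3 p0 [-1.56  0.73  0.71  2.16  0.96  1.38 -1.02] err 0.0 0.0
lev az-60 z0.3 p-10 [-1.55  0.88  0.7   2.16  0.98  1.42 -1.1 ] err 0.0 0.0
roll-60 [-1.46  0.82  0.57  2.15  1.03  1.52 -0.1 ] err 0.0 0.0
roll-120 [-1.37  0.77  0.45  2.15  1.06  1.61  0.91] err 0.0 0.0
roll-150 [-1.32  0.75  0.4   2.15  1.08  1.64  1.42] err 0.0 0.0
roll-180 [-1.28  0.74  0.34  2.14  1.09  1.68  1.93] err 0.0 0.0
lev az-60 z0.4 p15 [-1.6   0.32  0.73  2.08  0.97  1.53 -0.74] err 0.0 0.0
lev az-60 z0.4 p0 [-1.59  0.51  0.73  2.13  1.06  1.56 -0.88] err 0.0 0.0
lev az-60 z0.4 p-10 [-1.57  0.65  0.73  2.15  1.1   1.58 -0.97] err 0.0 0.0
roll-60 [-1.5   0.61  0.63  2.15  1.12  1.64  0.05] err 0.0 0.0
roll-120 
[... 1022 characters left out ...]
0
roll-150 [-1.07  0.7   0.34  1.79  0.92  2.05  1.73] err 0.0 0.0
roll-180 [-1.07  0.7   0.34  1.79  0.92  2.05  2.25] err 0.0 0.0
x [-1.24  0.52  0.74  2.03  0.72  1.16 -0.71] err 0.0 0.0
dish-90 above [-0.93  0.62  0.82  2.13  0.76  0.94 -0.74] err 0.0 0.0
dish [-0.85  0.88  0.72  2.14  0.74  0.74 -0.92] err 0.0 0.0
x [-1.17  0.6   0.73  1.92  0.6   1.27 -0.69] err 0.0 0.0
dish-110 above [-0.78  0.73  0.79  1.91  0.49  1.18 -0.68] err 0.0 0.0
dish [-0.72  0.94  0.69  1.92  0.43  1.02 -0.79] err 0.0 0.0
x [-1.11  0.65  0.73  1.84  0.52  1.35 -0.69] err 0.0 0.0
dish-125 above [-0.66  0.82  0.78  1.74  0.33  1.37 -0.67] err 0.0 0.0
dish [-0.61  0.99  0.7   1.75  0.26  1.22 -0.76] err 0.0 0.0
```

>>> {"api": "play_rows", "payload": {"plan": [[[0,0,0.75],[0,0,0],1],[[0,0,0.75],[0,0,0],1],[[0,0,0.75],[0,0,0],1],[[0,0,0.75],[0,0,0],1],[[0,0,0.75],[0,0,0],1],[[0,0,0.75],[0,0,0],1],[[0,0,0.75],[0,0,0],1],[[0,0,0.75],[0,0,0],1],[[0,0,0.75],[0,0,0],1],[[0,0,0],[0,0,0],1]]}}

```text
clock: 3.03
tcp_pos: [0.4986, 0.2094, 0.071]
tool_rot: [0.433, 0.75, -0.251, 0.433]
contact_force: [-0.3, -1.0, 0.4]
finger_gap: 0.997
gripper_force: 0.0
```

```bash
python3 - <<'E'
from h import *
Rg=Rt(-60,30); G=np.array([.5,.2085,.07]); tcp=G+Rg.apply([0,0,.019])
rows(tcp,Rg,2,1); o=robot.get_obs(); print(o['tcp_pos'],o['contact_force'])
c=cam('wrist','w2')
E
```

```text
q [-1.46  0.82  0.52  1.98  0.61  1.06 -0.93] t 3.0333 turn/row 0.01 mm/row 10.4
[[[0.0, 0.02, 0.52], [-0.001, 0.002, 0.001], 1], [[0.01, 0.02, 0.52], [-0.001, 0.002, 0.001], 1]]
[0.49859146 0.20943167 0.0710164 ] [-0.34907177 -0.99721141  0.39276213]
```

View pics/w2.png

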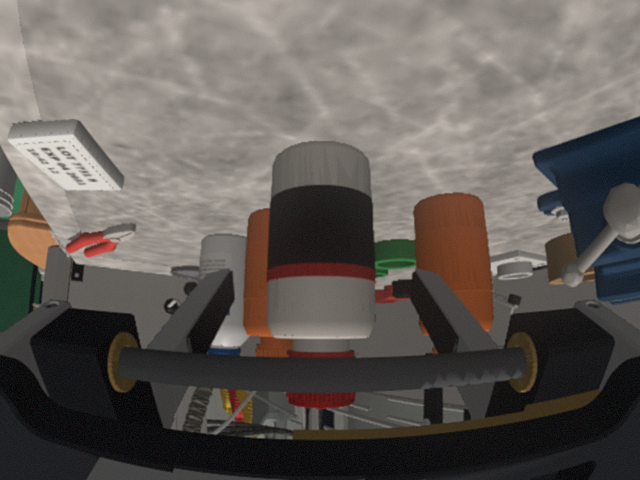

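The bottle is centred at column 321 between the fingers. I advance the last 20 mm and grip.

>>> {"api": "play_rows", "payload": {"plan": [[[0,0.02,0.52],[0,0,0],1],[[0,0.02,0.52],[0,0,0],1],[[0,0,0],[0,0,0],1],[[0,0,0],[0,0,0],0.5],[[0,0,0],[0,0,0],0.3],[[0,0,0],[0,0,0],0.3],[[0,0,0],[0,0,0],0.3],[[0,0,0],[0,0,0],0.3],[[0,0,0],[0,0,0],0.3],[[0,0,0],[0,0,0],0.3]], "squeeze": 35}}

```text
clock: 3.92
tcp_pos: [0.5077, 0.1973, 0.0612]
tool_rot: [0.432, 0.751, -0.25, 0.433]
contact_force: [-0.8, -0.4, 1.9]
finger_gap: 0.59
gripper_force: 34.9
```

```bash
python3 - <<'E'
from h import *
M=Rt(-60,30); o=robot.get_obs(); p=o['tcp_pos']; print(p,o['finger_gap'],o['gripper_force'],o['contact_force'])
p1=np.array(p)+[-.02,.02,.16]
a,b=rows(p1,M,10,.3)
a,b=rows([.47,.15,.36],Rt(-60,-5),10,.3,a,b)
a,b=rows([.47,.15,.36],Rt(-60,-5,-85),12,.3,a,b)
E
```

```text
[0.50765302 0.1972789  0.06116358] 0.5895299170593185 34.8634135723114 [-0.76806674 -0.39603234  1.86352564]
q [-1.44  0.84  0.53  1.99  0.62  1.03 -0.94] t 3.9167 turn/row 0.0 mm/row 16.2
[[[-0.62, -0.04, -0.52], [0.0, -0.0, 0.0], 0.3], [[-0.63, -0.03, -0.52], [0.0, -0.0, 0.0], 0.3], [[-0.62, -0.04, -0.52], [0.0, -0.0, 0.0], 0.3], [[-0.63, -0.04, -0.52], [0.0, -0.0, 0.0], 0.3], [[-0.62, -0.03, -0.51], [0.0, -0.0, 0.0], 0.3], [[-0.62, -0.04, -0.52], [0.0, -0.0, 0.0], 0.3], [[-0.63, -0.04, -0.52], [0.0, -0.0, 0.0], 0.3], [[-0.62, -0.03, -0.52], [0.0, -0.0, 0.0], 0.3], [[-0.63, -0.04, -0.52], [0.0, -0.0, 0.0], 0.3], [[-0.62, -0.04, -0.52], [0.0, -0.0, 0.0], 0.3]]
q [-1.44  0.84  0.53  1.99  0.62  1.03 -0.94] t 3.9167 turn/row 0.49 mm/row 15.5
[[[-0.72, -0.25, -0.13], [0.0, -0.122, 0.0], 0.3], [[-0.74, -0.24, -0.09], [0.0, -0.122, 0.0], 0.3], [[-0.73, -0.25, -0.05], [0.0, -0.122, 0.0], 0.3], [[-0.74, -0.24, 0.0], [0.0, -0.122, 0.0], 0.3], [[-0.73, -0.25, 0.05], [0.0, -0.122, 0.0], 0.3], [[-0.73, -0.24, 0.09], [0.0, -0.122, 0.0], 0.3], [[-0.73, -0.25, 0.13], [0.0, -0.122, 0.0], 0.3], [[-0.71, -0.24, 0.18], [0.0, -0.122, 0.0], 0.3], [[-0.71, -0.25, 0.22], [0.0, -0.122, 0.0], 0.3], [[-0.68, -0.25, 0.27], [0.0, -0.122, 0.0], 0.3]]
q [-1.44  0.84  0.53  1.99  0.62  1.03 -0.94] t 3.9167 turn/row 0.99 mm/row 0.0
[[[-0.0, 0.0, -0.0], [0.001, 0.0, -0.247], 0.3], [[-0.0, 0.0, -0.0], [0.001, 0.0, -0.247], 0.3], [[-0.0, 0.0, -0.0], [0.001, 0.0, -0.247], 0.3], [[-0.0, 0.0, -0.0], [0.001, 0.0, -0.247], 0.3], [[-0.0, 0.0, -0.0], [0.001, 0.0, -0.247], 0.3], [[-0.0, 0.0, -0.0], [0.001, 0.0, -0.247], 0.3], [[-0.0, 0.0, -0.0], [0.001, 0.0, -0.247], 0.3], [[-0.0, 0.0, -0.0], [0.001, 0.0, -0.247], 0.3], [[-0.0, 0.0, -0.0], [0.001, 0.0, -0.247], 0.3], [[-0.0, -0.0, -0.0], [0.001, 0.0, -0.247], 0.3]]
[[[-0.01, -0.0, -0.0], [0.001, 0.0, -0.247], 0.3], [[0.0, -0.0, -0.0], [0.001, 0.0, -0.247], 0.3]]
```

Gripped at 35 N with gap 0.59, which is a 56 mm body. I lift.

>>> {"api": "play_rows", "payload": {"plan": [[[-0.2,0,-0.15],[0,0,0],0.3],[[-0.4,0,-0.3],[0,0,0],0.3],[[-0.6,0,-0.5],[0,0,0],0.3],[[-0.7,0,-0.6],[0,0,0],0.3],[[-0.7,0,-0.6],[0,0,0],0.3],[[-0.7,0,-0.6],[0,0,0],0.3],[[-0.7,0,-0.6],[0,0,0],0.3],[[-0.7,0,-0.6],[0,0,0],0.3],[[-0.7,0,-0.6],[0,0,0],0.3],[[-0.5,0,-0.5],[0,0,0],0.3]]}}

```text
clock: 4.75
tcp_pos: [0.4935, 0.2218, 0.2158]
tool_rot: [0.432, 0.751, -0.249, 0.433]
contact_force: [0.6, 0.4, -1.5]
finger_gap: 0.588
gripper_force: 34.9
```

>>> {"api": "play_rows", "payload": {"plan": [[[-0.72,-0.25,-0.13],[0,-0.122,0],0.3],[[-0.74,-0.24,-0.09],[0,-0.122,0],0.3],[[-0.73,-0.25,-0.05],[0,-0.122,0],0.3],[[-0.74,-0.24,0],[0,-0.122,0],0.3],[[-0.73,-0.25,0.05],[0,-0.122,0],0.3],[[-0.73,-0.24,0.09],[0,-0.122,0],0.3],[[-0.73,-0.25,0.13],[0,-0.122,0],0.3],[[-0.71,-0.24,0.18],[0,-0.122,0],0.3],[[-0.71,-0.25,0.22],[0,-0.122,0],0.3],[[-0.68,-0.25,0.27],[0,-0.122,0],0.3]]}}

```text
clock: 5.58
tcp_pos: [0.4757, 0.1544, 0.3538]
tool_rot: [0.337, 0.585, -0.368, 0.639]
contact_force: [0.1, -0.0, -2.0]
finger_gap: 0.588
gripper_force: 34.9
```

```bash
python3 - <<'E'
from h import *
from kin import ik
o=log(); print(o['tcp_pos'],o['finger_gap'],o['gripper_force'],o['contact_force'],np.round(o['qpos'],2),R.from_quat(o['tool_rot']).as_matrix().round(2))
c=cam('wrist','w3')
q=o['qpos']
for r in(-60,-120,-170):
    q,e,a=ik(o['tcp_pos'],Rt(-60,-5,r).as_matrix(),q); print(q.round(2),e,a)
E
```

```text
[0.47566865 0.15441042 0.35378872] 0.587940013503147 34.86613109707832 [ 0.0961387  -0.01742215 -1.97619534] [-1.68  0.73  0.73  2.07  0.91  1.56 -0.93] [[ 0.04  0.86  0.5 ]
 [-0.08  0.5  -0.86]
 [-1.   -0.    0.09]]
[-1.57  0.67  0.58  2.07  0.96  1.65  0.07] 0.0007305222213933954 0.0005957053964440765
[-1.48  0.63  0.44  2.06  0.99  1.73  1.08] 0.0007563639723434685 0.0005937755102945901
[-1.4   0.61  0.34  2.06  1.01  1.78  1.93] 0.0006494626140654556 0.000494273973790277
```

View pics/w3.png

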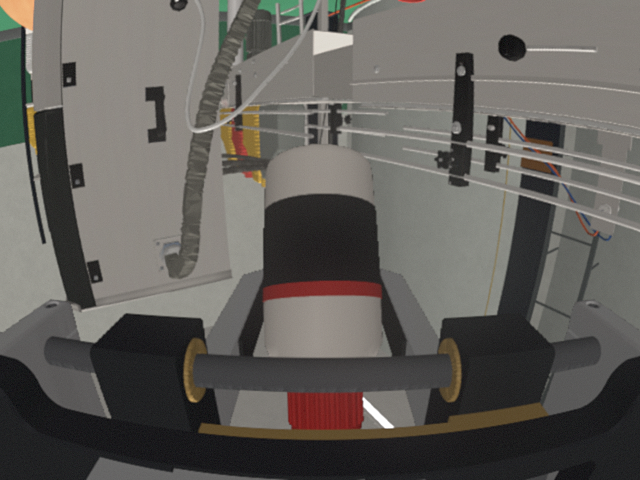

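The bottle is held firmly (pixel about (320,270), cap at the gripper side). I roll it 170° and hold for over 2 s.

>>> {"api": "play_rows", "payload": {"plan": [[[0,0,0],[0,0,-0.12],0.3],[[0,0,0],[0,0,-0.247],0.3],[[0,0,0],[0,0,-0.247],0.3],[[0,0,0],[0,0,-0.247],0.3],[[0,0,0],[0,0,-0.247],0.3],[[0,0,0],[0,0,-0.247],0.3],[[0,0,0],[0,0,-0.247],0.3],[[0,0,0],[0,0,-0.247],0.3],[[0,0,0],[0,0,-0.247],0.3],[[0,0,0],[0,0,-0.247],0.3]]}}

```text
clock: 6.47
tcp_pos: [0.4759, 0.1545, 0.3528]
tool_rot: [-0.045, 0.676, -0.66, 0.326]
contact_force: [0.1, -0.1, -1.7]
finger_gap: 0.588
gripper_force: 34.9
```

>>> {"api": "play_rows", "payload": {"plan": [[[0,0,0],[0,0,-0.247],0.3],[[0,0,0],[0,0,-0.247],0.3],[[0,0,0],[0,0,-0.247],0.3],[[0,0,0],[0,0,-0.247],0.3],[[0,0,0],[0,0,-0.247],0.3],[[0,0,0],[0,0,-0.247],0.3],[[0,0,0],[0,0,-0.247],0.3],[[0,0,0],[0,0,-0.247],0.3],[[0,0,0],[0,0,-0.247],0.3],[[0,0,0],[0,0,-0.247],0.3]]}}

```text
clock: 7.3
tcp_pos: [0.4759, 0.1544, 0.3529]
tool_rot: [0.428, -0.525, 0.727, 0.116]
contact_force: [0.7, 0.3, -1.0]
finger_gap: 0.589
gripper_force: 34.9
```

>>> {"api": "play_rows", "payload": {"plan": [[[0,0,0],[0,0,-0.247],0.3],[[0,0,0],[0,0,-0.247],0.3],[[0,0,0],[0,0,-0.247],0.3],[[0,0,0],[0,0,-0.247],0.3],[[0,0,0],[0,0,-0.12],0.3],[[0,0,0],[0,0,0],0.3],[[0,0,0],[0,0,0],0.3],[[0,0,0],[0,0,0],0.3],[[0,0,0],[0,0,0],0.3],[[0,0,0],[0,0,0],0.3]]}}

```text
clock: 8.13
tcp_pos: [0.4759, 0.1545, 0.3526]
tool_rot: [0.553, -0.389, 0.669, 0.308]
contact_force: [-0.8, -0.2, -2.3]
finger_gap: 0.589
gripper_force: 34.9
```

>>> {"api": "play_rows", "payload": {"plan": [[[0,0,0],[0,0,0],0.3],[[0,0,0],[0,0,0],0.3],[[0,0,0],[0,0,0],0.3],[[0,0,0],[0,0,0],0.3],[[0,0,0],[0,0,0],0.3],[[0,0,0],[0,0,0],0.3],[[0,0,0],[0,0,0],0.3],[[0,0,0],[0,0,0],0.3],[[0,0,0],[0,0,0],0.3],[[0,0,0],[0,0,0],0.3]]}}

```text
clock: 8.97
tcp_pos: [0.4759, 0.1544, 0.3526]
tool_rot: [0.553, -0.389, 0.669, 0.309]
contact_force: [0.3, 0.2, -1.7]
finger_gap: 0.591
gripper_force: 34.9
```

>>> {"api": "play_rows", "payload": {"plan": [[[0,0,0],[0,0,0],0.3],[[0,0,0],[0,0,0],0.3],[[0,0,0],[0,0,0],0.3],[[0,0,0],[0,0,0],0.3],[[0,0,0],[0,0,0],0.3],[[0,0,0],[0,0,0],0.3],[[0,0,0],[0,0,0],0.3],[[0,0,0],[0,0,0],0.3],[[0,0,0],[0,0,0],0.3],[[0,0,0],[0,0,0],0.3]]}}

```text
clock: 9.8
tcp_pos: [0.4759, 0.1544, 0.3526]
tool_rot: [0.553, -0.389, 0.669, 0.309]
contact_force: [-1.2, 0.3, -1.1]
finger_gap: 0.589
gripper_force: 34.9
```

```bash
python3 - <<'E'
from h import *
o=log(); print(o['clock'],o['tcp_pos'],o['finger_gap'],np.round(o['qpos'],2),R.from_quat(o['tool_rot']).as_matrix().round(2))
# bottle axis in tool frame from Rt(-60,30): world z
b=Rt(-60,30).inv().apply([0,0,1]); print('bottle z world',R.from_quat(o['tool_rot']).apply(b))
a,c=rows([.47,.15,.36],Rt(-60,-5,-85),12,.3)
a,c=rows([.47,.15,.36],Rt(-60,-5),12,.3,a,c)
E
```

```text
9.8 [0.47592476 0.15442232 0.35258174] 0.5888536975553537 [-1.38  0.6   0.31  2.06  1.02  1.79  1.91] [[-0.2  -0.84  0.5 ]
 [-0.02 -0.51 -0.86]
 [ 0.98 -0.18  0.09]]
bottle z world [-0.07921316  0.44569352 -0.89167402]
q [-1.38  0.6   0.31  2.06  1.02  1.79  1.91] t 9.8 turn/row 0.98 mm/row 0.9
[[[0.04, 0.02, 0.01], [-0.0, 0.001, 0.246], 0.3], [[0.03, 0.03, 0.0], [-0.0, 0.001, 0.246], 0.3], [[0.04, 0.01, 0.01], [-0.0, 0.001, 0.246], 0.3], [[0.05, 0.01, 0.0], [-0.0, 0.001, 0.246], 0.3], [[0.04, 0.01, 0.01], [-0.0, 0.001, 0.246], 0.3], [[0.04, -0.01, 0.01], [-0.0, 0.001, 0.246], 0.3], [[0.04, -0.0, 0.0], [-0.0, 0.001, 0.246], 0.3], [[0.05, -0.01, 0.01], [-0.0, 0.001, 0.246], 0.3], [[0.04, -0.02, 0.01], [-0.0, 0.001, 0.246], 0.3], [[0.03, -0.02, 0.0], [-0.0, 0.001, 0.246], 0.3]]
[[[0.04, -0.02, 0.01], [-0.0, 0.001, 0.246], 0.3], [[0.03, -0.03, 0.01], [-0.0, 0.001, 0.246], 0.3]]
q [-1.38  0.6   0.31  2.06  1.02  1.79  1.91] t 9.8 turn/row 0.99 mm/row 0.0
[[[0.0, -0.0, -0.0], [-0.0, 0.0, 0.247], 0.3], [[0.0, -0.0, -0.0], [-0.0, 0.0, 0.247], 0.3], [[-0.0, -0.0, -0.0], [-0.0, 0.0, 0.247], 0.3], [[-0.0, -0.0, -0.0], [-0.0, 0.0, 0.247], 0.3], [[-0.0, -0.0, -0.0], [-0.0, 0.0, 0.247], 0.3], [[-0.0, -0.0, -0.0], [-0.0, 0.0, 0.247], 0.3], [[-0.0, -0.0, -0.0], [-0.0, 0.0, 0.247], 0.3], [[-0.0, -0.0, -0.0], [-0.0, 0.0, 0.247], 0.3], [[-0.0, -0.0, -0.0], [-0.0, 0.0, 0.247], 0.3], [[-0.0, -0.0, -0.0], [-0.0, 0.0, 0.247], 0.3]]
[[[-0.0, -0.0, -0.0], [-0.0, 0.0, 0.247], 0.3], [[-0.0, -0.0, -0.0], [-0.0, 0.0, 0.247], 0.3]]
```

Inverted at 153° for over 2 s. I roll it back.

>>> {"api": "play_rows", "payload": {"plan": [[[0,0,0],[0,0,0.12],0.3],[[0,0,0],[0,0,0.247],0.3],[[0,0,0],[0,0,0.247],0.3],[[0,0,0],[0,0,0.247],0.3],[[0,0,0],[0,0,0.247],0.3],[[0,0,0],[0,0,0.247],0.3],[[0,0,0],[0,0,0.247],0.3],[[0,0,0],[0,0,0.247],0.3],[[0,0,0],[0,0,0.247],0.3],[[0,0,0],[0,0,0.247],0.3]]}}

```text
clock: 10.63
tcp_pos: [0.4759, 0.1544, 0.3526]
tool_rot: [0.244, -0.631, 0.728, -0.115]
contact_force: [-0.0, 0.3, -2.6]
finger_gap: 0.589
gripper_force: 34.9
```

>>> {"api": "play_rows", "payload": {"plan": [[[0,0,0],[0,0,0.247],0.3],[[0,0,0],[0,0,0.247],0.3],[[0,0,0],[0,0,0.247],0.3],[[0,0,0],[0,0,0.247],0.3],[[0,0,0],[0,0,0.247],0.3],[[0,0,0],[0,0,0.247],0.3],[[0,0,0],[0,0,0.247],0.3],[[0,0,0],[0,0,0.247],0.3],[[0,0,0],[0,0,0.247],0.3],[[0,0,0],[0,0,0.247],0.3]]}}

```text
clock: 11.47
tcp_pos: [0.4759, 0.1545, 0.3526]
tool_rot: [0.166, 0.656, -0.527, 0.515]
contact_force: [0.6, -0.1, -1.4]
finger_gap: 0.588
gripper_force: 34.9
```

>>> {"api": "play_rows", "payload": {"plan": [[[0,0,0],[0,0,0.247],0.3],[[0,0,0],[0,0,0.247],0.3],[[0,0,0],[0,0,0.247],0.3],[[0,0,0],[0,0,0.12],0.3]]}}

```text
clock: 11.8
tcp_pos: [0.4759, 0.1546, 0.3526]
tool_rot: [0.302, 0.605, -0.404, 0.616]
contact_force: [0.1, -0.5, -1.5]
finger_gap: 0.587
gripper_force: 34.9
```

```bash
python3 - <<'E'
from h import *
o=log(); print(o['clock'],o['tcp_pos'],o['finger_gap'],np.round(o['qpos'],2))
# check bottle axis in scene cam? plan to via then above dish
M=Rt(-95,30); d=np.array([.5135,-.212,0])
a,c=rows(np.array([.55,.02,.30])+M.apply([0,0,.019]),M,10,.3)
M=Rt(-125,30); g=d+[0,0,.20]
a,c=rows(g+M.apply([0,0,.019]),M,12,.3,a,c)
E
```

```text
11.8 [0.4758739  0.15457758 0.35255909] 0.5872727775673345 [-1.66  0.72  0.7   2.07  0.92  1.57 -0.82]
q [-1.66  0.72  0.7   2.07  0.92  1.57 -0.82] t 11.8 turn/row 0.71 mm/row 17.9
[[[0.39, -0.02, 0.81], [0.115, 0.125, 0.049], 0.3], [[0.33, 0.02, 0.82], [0.115, 0.125, 0.049], 0.3], [[0.28, 0.06, 0.85], [0.115, 0.125, 0.049], 0.3], [[0.24, 0.1, 0.86], [0.115, 0.125, 0.049], 0.3], [[0.18, 0.14, 0.86], [0.115, 0.125, 0.049], 0.3], [[0.13, 0.19, 0.86], [0.115, 0.125, 0.049], 0.3], [[0.08, 0.24, 0.86], [0.115, 0.125, 0.049], 0.3], [[0.04, 0.29, 0.84], [0.115, 0.125, 0.049], 0.3], [[-0.01, 0.33, 0.83], [0.115, 0.125, 0.049], 0.3], [[-0.05, 0.38, 0.81], [0.115, 0.125, 0.049], 0.3]]
q [-1.66  0.72  0.7   2.07  0.92  1.57 -0.82] t 11.8 turn/row 0.35 mm/row 21.2
[[[-0.12, -0.1, 1.05], [0.075, 0.0, 0.044], 0.3], [[-0.13, -0.06, 1.04], [0.075, 0.0, 0.044], 0.3], [[-0.12, -0.01, 1.05], [0.075, 0.0, 0.044], 0.3], [[-0.13, 0.02, 1.06], [0.075, 0.0, 0.044], 0.3], [[-0.12, 0.07, 1.04], [0.075, 0.0, 0.044], 0.3], [[-0.12, 0.11, 1.05], [0.075, 0.0, 0.044], 0.3], [[-0.12, 0.15, 1.04], [0.075, 0.0, 0.044], 0.3], [[-0.12, 0.19, 1.03], [0.075, 0.0, 0.044], 0.3], [[-0.11, 0.24, 1.03], [0.075, 0.0, 0.044], 0.3], [[-0.1, 0.27, 1.01], [0.075, 0.0, 0.044], 0.3]]
[[[-0.1, 0.32, 1.01], [0.075, 0.0, 0.044], 0.3], [[-0.09, 0.35, 0.99], [0.075, 0.0, 0.044], 0.3]]
```

>>> {"api": "play_rows", "payload": {"plan": [[[0.39,-0.02,0.81],[0.115,0.125,0.049],0.3],[[0.33,0.02,0.82],[0.115,0.125,0.049],0.3],[[0.28,0.06,0.85],[0.115,0.125,0.049],0.3],[[0.24,0.1,0.86],[0.115,0.125,0.049],0.3],[[0.18,0.14,0.86],[0.115,0.125,0.049],0.3],[[0.13,0.19,0.86],[0.115,0.125,0.049],0.3],[[0.08,0.24,0.86],[0.115,0.125,0.049],0.3],[[0.04,0.29,0.84],[0.115,0.125,0.049],0.3],[[-0.01,0.33,0.83],[0.115,0.125,0.049],0.3],[[-0.05,0.38,0.81],[0.115,0.125,0.049],0.3]]}}

```text
clock: 12.63
tcp_pos: [0.5484, 0.0029, 0.2903]
tool_rot: [0.638, 0.585, -0.372, 0.335]
contact_force: [-0.1, 1.1, -1.6]
finger_gap: 0.586
gripper_force: 34.9
```

>>> {"api": "play_rows", "payload": {"plan": [[[-0.12,-0.1,1],[0.075,0,0.044],0.3],[[-0.13,-0.06,1],[0.075,0,0.044],0.3],[[-0.12,-0.01,1],[0.075,0,0.044],0.3],[[-0.13,0.02,1],[0.075,0,0.044],0.3],[[-0.12,0.07,1],[0.075,0,0.044],0.3],[[-0.12,0.11,1],[0.075,0,0.044],0.3],[[-0.12,0.15,1],[0.075,0,0.044],0.3],[[-0.12,0.19,1],[0.075,0,0.044],0.3],[[-0.11,0.24,1],[0.075,0,0.044],0.3],[[-0.1,0.27,1],[0.075,0,0.044],0.3]]}}

```text
clock: 13.47
tcp_pos: [0.5118, -0.1819, 0.2117]
tool_rot: [0.749, 0.432, -0.436, 0.251]
contact_force: [0.8, 0.0, -1.3]
finger_gap: 0.588
gripper_force: 34.9
```

```bash
python3 - <<'E'
from h import *
o=log(); print(o['clock'],o['tcp_pos'],o['finger_gap'],np.round(o['qpos'],2))
M=Rt(-125,30); d=np.array([.5135,-.212,0])
rows(d+[0,0,.20]+M.apply([0,0,.019]),M,4,.3)
c=cam('scene','s2'); np.savez('pics/s2.npz',P=cloud(c),F=c['frame'])
t=cam('top','t2'); np.savez('pics/t2.npz',P=cloud(t),F=t['frame'])
E
```

```text
13.4667 [ 0.51175082 -0.18189052  0.21167562] 0.5880540239001726 [-0.78  0.79  0.82  1.76  0.34  1.39 -0.65]
q [-0.78  0.79  0.82  1.76  0.34  1.39 -0.65] t 13.4667 turn/row 0.17 mm/row 12.3
[[[-0.03, 0.19, 0.58], [0.037, 0.003, 0.022], 0.3], [[-0.02, 0.2, 0.58], [0.037, 0.003, 0.022], 0.3], [[-0.03, 0.21, 0.58], [0.037, 0.003, 0.022], 0.3], [[-0.02, 0.23, 0.57], [0.037, 0.003, 0.022], 0.3]]
```

View pics/s2.png

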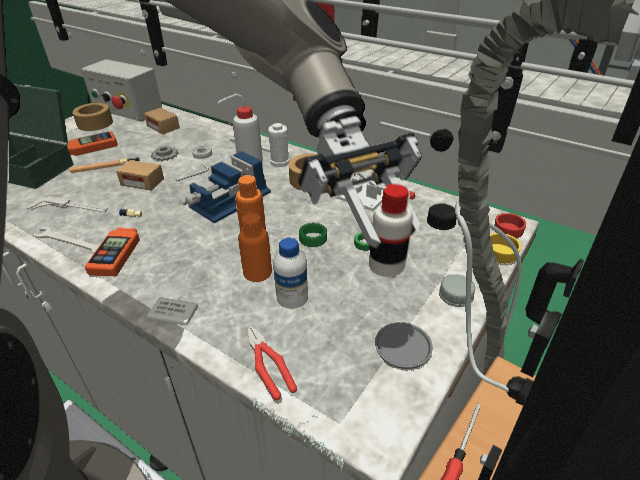

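The bottle (pixel (392,235)) hangs upright above and behind the dish at (403,345). I check its tilt by a cylinder fit on the depth cloud.

```bash
cat > tilt.py <<'E'
from h import *
from scipy.optimize import least_squares
def fit(P,F,box,rad=.028,col='dark'):
    u0,u1,v0,v1=box; p=P[v0:v1,u0:u1].reshape(-1,3); c=F[v0:v1,u0:u1].reshape(-1,3).astype(int)
    return p,c
def axis(pts,rad,c0):
    f=lambda x:np.linalg.norm(np.cross(pts-[x[0],x[1],pts[:,2].mean()],(lambda d:d/np.linalg.norm(d))(np.array([x[2],x[3],1]))),axis=1)-rad
    r=least_squares(f,[c0[0],c0[1],0,0],loss='soft_l1',f_scale=.002); return r.x,np.std(f(r.x)),pts[:,2].mean()
E
python3 - <<'E'
from tilt import *
z=np.load('pics/s2.npz'); o=robot.get_obs(); M=R.from_quat(o['tool_rot']); g=np.array(o['tcp_pos'])+M.apply([0,0,-.019]); print('grasp',g)
b=M.apply(Rt(-60,30).inv().apply([0,0,1])); print('nominal axis',b)
p,c=fit(z['P'],z['F'],(365,415,180,280))
near=np.linalg.norm(p[:,:2]-g[:2],axis=1)<.05
dark=near&(c.max(1)<60)&(p[:,2]>.1)&(p[:,2]<.215); red=near&(c[:,0]>120)&(c[:,1]<60)
wh=near&(c.min(1)>90)&(p[:,2]<.26)
print(dark.sum(),red.sum(),wh.sum())
m=dark|wh
print(axis(p[m],.028,g)); print('red z',np.percentile(p[red][:,2],[2,50,98]), 'dark z',np.percentile(p[dark][:,2],[2,98]))
s=red&(p[:,2]>g[2]+.055); print('cap top mean',p[s].mean(0),s.sum())
E
```

```text
grasp [ 0.51858281 -0.17043921  0.22131541]
nominal axis [0.00500092 0.00720712 0.99996152]
679 234 1626
(array([ 0.52048823, -0.16980168,  0.03940123,  0.02361563]), np.float64(0.00435081596721024), np.float64(0.2127925298104489))
red z [0.28055193 0.28191767 0.283163  ] dark z [0.17800429 0.21402573]
cap top mean [ 0.51971316 -0.17205175  0.28190003] 234
```

Tilt is within about 2° and the cap top is at the expected height. I move over the dish and descend.

>>> {"api": "play_rows", "payload": {"plan": [[[-0.03,0.19,0.58],[0.037,0.003,0.022],0.3],[[-0.02,0.2,0.58],[0.037,0.003,0.022],0.3],[[-0.03,0.21,0.58],[0.037,0.003,0.022],0.3],[[-0.02,0.23,0.57],[0.037,0.003,0.022],0.3],[[0,0,0],[0,0,0],0.3],[[0,0,0],[0,0,0],0.3]]}}

```text
clock: 14.07
tcp_pos: [0.5039, -0.226, 0.1908]
tool_rot: [0.768, 0.399, -0.444, 0.231]
contact_force: [-0.3, 0.1, -1.5]
finger_gap: 0.59
gripper_force: 34.9
```

```bash
python3 - <<'E'
from h import *
o=log(); M=R.from_quat(o['tool_rot']); print(o['tcp_pos']+M.apply([0,0,-.019]),M.apply(Rt(-60,30).inv().apply([0,0,1])),np.round(o['qpos'],2),o['contact_force'])
M=Rt(-125,30); d=np.array([.5135,-.212,0])
a,c=rows(d+[0,0,.09]+M.apply([0,0,.019]),M,10,.3)
E
```

```text
[ 0.5133416  -0.21257236  0.20033004] [-7.98522687e-05  1.17329945e-03  9.99999308e-01] [-0.69  0.83  0.82  1.75  0.31  1.36 -0.65] [-0.26840451  0.05624567 -1.54866902]
q [-0.69  0.83  0.82  1.75  0.31  1.36 -0.65] t 14.0667 turn/row 0.0 mm/row 11.0
[[[0.48, -0.0, 0.27], [-0.0, 0.0, -0.0], 0.3], [[0.48, -0.0, 0.28], [-0.0, 0.0, -0.0], 0.3], [[0.48, -0.0, 0.27], [-0.0, 0.0, -0.0], 0.3], [[0.48, -0.01, 0.27], [-0.0, 0.0, -0.0], 0.3], [[0.48, 0.0, 0.27], [-0.0, 0.0, -0.0], 0.3], [[0.48, 0.0, 0.28], [-0.0, 0.0, -0.0], 0.3], [[0.48, 0.0, 0.27], [-0.0, 0.0, -0.0], 0.3], [[0.48, -0.0, 0.27], [-0.0, 0.0, -0.0], 0.3], [[0.48, -0.0, 0.28], [-0.0, 0.0, -0.0], 0.3], [[0.47, -0.0, 0.27], [-0.0, 0.0, -0.0], 0.3]]
```

>>> {"api": "play_rows", "payload": {"plan": [[[0.48,0,0.275],[0,0,0],0.3],[[0.48,0,0.275],[0,0,0],0.3],[[0.48,0,0.275],[0,0,0],0.3],[[0.48,0,0.275],[0,0,0],0.3],[[0.48,0,0.275],[0,0,0],0.3],[[0.48,0,0.275],[0,0,0],0.3],[[0.48,0,0.275],[0,0,0],0.3],[[0.48,0,0.275],[0,0,0],0.3],[[0.48,0,0.275],[0,0,0],0.3],[[0.47,0,0.27],[0,0,0],0.3]]}}

```text
clock: 14.9
tcp_pos: [0.5047, -0.2247, 0.0794]
tool_rot: [0.768, 0.4, -0.443, 0.231]
contact_force: [0.0, -0.2, -1.8]
finger_gap: 0.588
gripper_force: 34.9
```

>>> {"api": "play_rows", "payload": {"plan": [[[0.052,0,0.03],[0,0,0],0.3],[[0.052,0,0.03],[0,0,0],0.3],[[0.052,0,0.03],[0,0,0],0.3],[[0.052,0,0.03],[0,0,0],0.3],[[0.052,0,0.03],[0,0,0],0.3],[[0.052,0,0.03],[0,0,0],0.3],[[0.052,0,0.03],[0,0,0],0.3],[[0.052,0,0.03],[0,0,0],0.3],[[0,0,0],[0,0,0],0.3],[[0,0,0],[0,0,0],0.3]]}}

```text
clock: 15.73
tcp_pos: [0.5047, -0.2247, 0.071]
tool_rot: [0.768, 0.4, -0.443, 0.231]
contact_force: [0.3, 0.2, -2.1]
finger_gap: 0.588
gripper_force: 34.9
```

```bash
python3 - <<'E'
from h import *
o=log(); M=R.from_quat(o['tool_rot']); print(o['clock'],o['tcp_pos']+M.apply([0,0,-.019]),M.apply(Rt(-60,30).inv().apply([0,0,1])),o['contact_force'])
t=cam('top','t3'); c=cam('scene','s3'); P=cloud(c); F=c['frame']
E
```

```text
15.7333 [ 0.51410829 -0.21121918  0.08047806] [-5.36157701e-04  7.11907015e-04  9.99999603e-01] [ 0.3212089   0.16588796 -2.1214294 ]
```

>>> {"api": "play_rows", "payload": {"plan": [[[0.03,0,0.017],[0,0,0],0.3],[[0.03,0,0.017],[0,0,0],0.3],[[0.03,0,0.017],[0,0,0],0.3],[[0.03,0,0.017],[0,0,0],0.3],[[0.03,0,0.017],[0,0,0],0.3],[[0.03,0,0.017],[0,0,0],0.3],[[0.03,0,0.017],[0,0,0],0.3],[[0.03,0,0.017],[0,0,0],0.3],[[0,0,0],[0,0,0],0.3],[[0,0,0],[0,0,0],0.3]]}}

```text
clock: 16.67
tcp_pos: [0.5046, -0.2247, 0.0655]
tool_rot: [0.768, 0.4, -0.443, 0.231]
contact_force: [0.5, -0.7, -2.1]
finger_gap: 0.587
gripper_force: 34.9
```

>>> {"api": "play_rows", "payload": {"plan": [[[0.026,0,0.015],[0,0,0],0.3],[[0.026,0,0.015],[0,0,0],0.3],[[0,0,0],[0,0,0],0.3]]}}

```text
clock: 16.92
tcp_pos: [0.5047, -0.2247, 0.0642]
tool_rot: [0.768, 0.4, -0.443, 0.231]
contact_force: [0.1, 0.5, -1.7]
finger_gap: 0.59
gripper_force: 34.9
```

>>> {"api": "play_rows", "payload": {"plan": [[[0.022,0,0.0125],[0,0,0],0.3],[[0,0,0],[0,0,0],0.3],[[0.022,0,0.0125],[0,0,0],0.3],[[0,0,0],[0,0,0],0.3]]}}

```text
clock: 17.25
tcp_pos: [0.5045, -0.225, 0.0641]
tool_rot: [0.768, 0.4, -0.444, 0.232]
contact_force: [-1.9, 2.7, 9.1]
finger_gap: 0.591
gripper_force: 34.8
```

>>> {"api": "play_rows", "payload": {"plan": [[[0.022,0,0.0125],[0,0,0],0.3],[[0,0,0],[0,0,0],0.3],[[0,0,0],[0,0,0],0.3]]}}

```text
clock: 17.5
tcp_pos: [0.5044, -0.2251, 0.064]
tool_rot: [0.768, 0.399, -0.444, 0.232]
contact_force: [-0.8, 4.1, 13.4]
finger_gap: 0.592
gripper_force: 34.8
```

Contact with the dish floor at 13 N. I ease off a millimetre and open slowly.

>>> {"api": "play_rows", "payload": {"plan": [[[-0.03,0,-0.017],[0,0,0],0.3],[[0,0,0],[0,0,0],0.3],[[0,0,0],[0,0,0],0.62],[[0,0,0],[0,0,0],0.65],[[0,0,0],[0,0,0],0.7],[[0,0,0],[0,0,0],0.8],[[0,0,0],[0,0,0],1],[[0,0,0],[0,0,0],1],[[0,0,0],[0,0,0],1],[[0,0,0],[0,0,0],1]], "squeeze": 10}}

```text
clock: 18.33
tcp_pos: [0.5047, -0.2247, 0.0634]
tool_rot: [0.768, 0.4, -0.443, 0.231]
contact_force: [0.2, -0.3, 0.2]
finger_gap: 0.99
gripper_force: 0.0
```

>>> {"api": "play_rows", "payload": {"plan": [[[0,0,-0.3],[0,0,0],1],[[0,0,-0.5],[0,0,0],1],[[0,0,-0.8],[0,0,0],1],[[0,0,-0.8],[0,0,0],1],[[0,0,-0.8],[0,0,0],1],[[0,0,-0.8],[0,0,0],1],[[0,0,-0.8],[0,0,0],1],[[0,0,-0.8],[0,0,0],1],[[0,0,-0.8],[0,0,0],1],[[0,0,-0.8],[0,0,0],1]]}}

```text
clock: 19.17
tcp_pos: [0.577, -0.1209, 0.1363]
tool_rot: [0.768, 0.4, -0.443, 0.231]
contact_force: [-0.2, 1.2, -0.4]
finger_gap: 0.999
gripper_force: 0.0
```

```bash
python3 - <<'E'
from tilt import *
from kin import ik
o=log(); print(o['clock'],o['tcp_pos'],np.round(o['qpos'],2),o['contact_force'])
t=cam('top','t4'); c=cam('scene','s4'); np.savez('pics/4.npz',PT=cloud(t),FT=t['frame'],PS=cloud(c),FS=c['frame'])
P=cloud(t);F=t['frame'].astype(int)
def circ(name,m):
    q=P[m][:,:2].astype(np.float32); cc,r=cv2.minEnclosingCircle(q); print(name,len(q),np.round(cc,4),round(r,4),'mean',q.mean(0),'z',np.median(P[m][:,2]))
red=(F[...,0]>110)&(F[...,1]<70)&(F[...,2]<80)
roi=np.zeros_like(red);roi[230:340,380:480]=1
circ('cap',red&roi&(P[...,2]>.12)&(P[...,2]<.15))
g=(F[...,1]>F[...,0]+40)&(F[...,1]>F[...,2]+30); roi[:]=0; roi[170:230,245:305]=1
circ('collar',g&roi&(P[...,2]>.016)&(P[...,2]<.03))
P=cloud(c);F=c['frame'].astype(int); red=(F[...,0]>110)&(F[...,1]<70)&(F[...,2]<80)
roi[:]=0; roi[200:360,370:440]=1; circ('cap scene',red&roi&(P[...,2]>.128)&(P[...,2]<.15))
q=o['qpos']
for az in(-60,-30,0,-90):
  M=Rt(-60,89.9); 
  Mt=R.from_euler('z',az,degrees=True)*Rt(0,89.9)
  for n,p in(('col',[.669,.0765,.004]),('up',[.65,0,.25]),('dish',[.5135,-.212,.2]),('on',[.5135,-.212,.105])):
    qq,e,a=ik(p,Mt.as_matrix(),q if n=='col' else qq); print(az,n,qq.round(2),round(e,1),round(a,1))
E
```

```text
19.1667 [ 0.57695075 -0.1209491   0.13631628] [-0.7   0.98  0.73  1.53  0.2   1.5  -0.71] [-0.17089106  1.18084849 -0.39853643]
cap 22 [ 0.5141 -0.2021] 0.0141 mean [ 0.51590914 -0.19741058] z 0.13077077100930395
collar 198 [0.6652 0.0777] 0.0285 mean [0.65485245 0.08254267] z 0.02244929233657859
cap scene 287 [ 0.5114 -0.2153] 0.0168 mean [ 0.5107326  -0.21525589] z 0.13383302437374361
-60 col [-0.25  0.64  0.06  1.75 -0.05  0.75  0.35] 0.0 0.0
-60 up [-0.18  0.35  0.1   1.62 -0.04  1.17  0.45] 0.0 0.0
-60 dish [ 0.1   0.24  0.21  1.89 -0.06  1.02  0.85] 0.0 0.0
-60 on [ 0.12  0.35  0.19  1.98 -0.09  0.82  0.88] 0.0 0.0
-30 col [-0.15  0.64 -0.09  1.74  0.08  0.76  0.77] 0.0 0.0
-30 up [-0.05  0.35 -0.07  1.61  0.03  1.18  0.92] 0.0 0.0
-30 dish [ 0.24  0.24  0.04  1.88 -0.01  1.02  1.33] 0.0 0.0
-30 on [ 0.24  0.35  0.03  1.97 -0.02  0.82  1.33] 0.0 0.0
0 col [-0.05  0.65 -0.23  1.74  0.2   0.78  1.2 ] 0.0 0.0
0 up [ 0.07  0.36 -0.23  1.6   0.09  1.19  1.4 ] 0.0 0.0
0 dish [ 0.38  0.24 -0.12  1.88  0.03  1.02  1.81] 0.0 0.0
0 on [ 0.37  0.35 -0.12  1.96  0.06  0.83  1.79] 0.0 0.0
-90 col [-0.36  0.65  0.2   1.75 -0.18  0.75 -0.07] 0.0 0.0
-90 up [-0.31  0.36  0.28  1.63 -0.1   1.17 -0.01] 0.0 0.0
-90 dish [-0.05  0.25  0.38  1.9  -0.1   1.02  0.38] 0.0 0.0
-90 on [-0.01  0.36  0.34  1.98 -0.16  0.82  0.43] 0.0 0.0
```

View pics/s4.png

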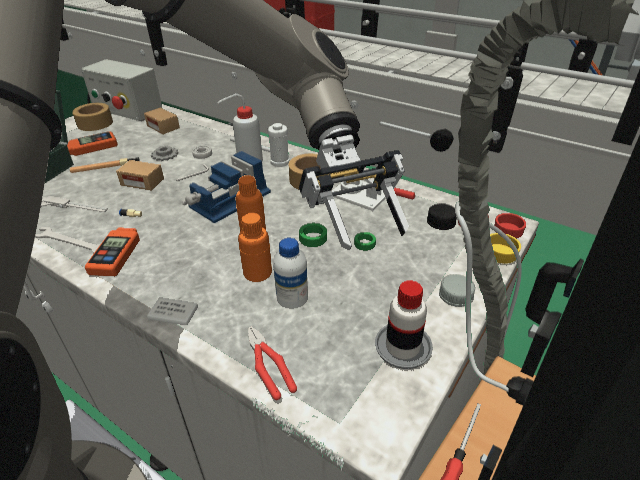

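The scene shows the bottle upright in the dish at (407,325), cap at (411,292), with the gripper clear. Now the collar: I lift and turn the tool down.

```bash
python3 - <<'E'
from h import *
a,c=rows([.667,.0765,.22],Rt(-60,90),17,1)
E
```

```text
q [-0.7   0.98  0.73  1.53  0.2   1.5  -0.71] t 19.2667 turn/row 0.71 mm/row 13.6
[[[0.1, -0.11, -0.66], [-0.069, 0.109, -0.12], 1], [[0.14, -0.09, -0.66], [-0.069, 0.109, -0.12], 1], [[0.18, -0.05, -0.66], [-0.069, 0.109, -0.12], 1], [[0.22, -0.02, -0.64], [-0.069, 0.109, -0.12], 1], [[0.26, 0.02, -0.63], [-0.069, 0.109, -0.12], 1], [[0.28, 0.05, -0.61], [-0.069, 0.109, -0.12], 1], [[0.32, 0.1, -0.6], [-0.069, 0.109, -0.12], 1], [[0.34, 0.13, -0.57], [-0.069, 0.109, -0.12], 1], [[0.36, 0.18, -0.55], [-0.069, 0.109, -0.12], 1], [[0.37, 0.21, -0.53], [-0.069, 0.109, -0.12], 1]]
[[[0.4, 0.26, -0.49], [-0.069, 0.109, -0.12], 1], [[0.4, 0.3, -0.46], [-0.069, 0.109, -0.12], 1], [[0.4, 0.33, -0.43], [-0.069, 0.109, -0.12], 1], [[0.41, 0.38, -0.4], [-0.069, 0.109, -0.12], 1], [[0.4, 0.41, -0.35], [-0.069, 0.109, -0.12], 1], [[0.4, 0.45, -0.33], [-0.069, 0.109, -0.12], 1], [[0.39, 0.48, -0.28], [-0.069, 0.109, -0.12], 1]]
```

>>> {"api": "play_rows", "payload": {"plan": [[[0.1,-0.11,-0.66],[-0.069,0.109,-0.12],1],[[0.14,-0.09,-0.66],[-0.069,0.109,-0.12],1],[[0.18,-0.05,-0.66],[-0.069,0.109,-0.12],1],[[0.22,-0.02,-0.64],[-0.069,0.109,-0.12],1],[[0.26,0.02,-0.63],[-0.069,0.109,-0.12],1],[[0.28,0.05,-0.61],[-0.069,0.109,-0.12],1],[[0.32,0.1,-0.6],[-0.069,0.109,-0.12],1],[[0.34,0.13,-0.57],[-0.069,0.109,-0.12],1],[[0.36,0.18,-0.55],[-0.069,0.109,-0.12],1],[[0.37,0.21,-0.53],[-0.069,0.109,-0.12],1]]}}

```text
clock: 20.1
tcp_pos: [0.6286, -0.0063, 0.185]
tool_rot: [0.656, 0.721, -0.197, 0.103]
contact_force: [0.2, -0.6, -0.1]
finger_gap: 0.998
gripper_force: 0.0
```

>>> {"api": "play_rows", "payload": {"plan": [[[0.4,0.26,-0.49],[-0.069,0.109,-0.12],1],[[0.4,0.3,-0.46],[-0.069,0.109,-0.12],1],[[0.4,0.33,-0.43],[-0.069,0.109,-0.12],1],[[0.41,0.38,-0.4],[-0.069,0.109,-0.12],1],[[0.4,0.41,-0.35],[-0.069,0.109,-0.12],1],[[0.4,0.45,-0.33],[-0.069,0.109,-0.12],1],[[0.39,0.48,-0.28],[-0.069,0.109,-0.12],1],[[0,0,0],[0,0,0],1],[[0,0,0],[0,0,0],1]]}}

```text
clock: 20.85
tcp_pos: [0.6653, 0.0724, 0.2185]
tool_rot: [0.504, 0.864, -0.003, 0.001]
contact_force: [0.2, 0.7, 0.3]
finger_gap: 0.998
gripper_force: 0.0
```

```bash
cat > wr.py <<'E'
from h import *
def wcloud(c):
    f=240/np.tan(np.radians(c['vfov'])/2); v,u=np.mgrid[:480,:640]; x=u-c['cx'];y=v-c['cy']; r=np.hypot(x,y); th=r/f
    d=c['depth']; k=np.where(r>0,np.tan(th)/np.maximum(r,1e-9),1/f); p=np.stack([x*k*d,y*k*d,d],-1)
    m=np.array(c['mount']); p=p@m[:3,:3].T+m[:3,3]
    o=c['obs']; return R.from_quat(o['tool_rot']).apply(p.reshape(-1,3)).reshape(p.shape)+np.array(o['tcp_pos'])
def circfit(q,r=None):
    from scipy.optimize import least_squares
    x=least_squares(lambda x:np.hypot(*(q-x[:2]).T)-x[2],[*q.mean(0),.03],loss='soft_l1',f_scale=.001).x; return x
def edge(m,P):  # outer contour world xy
    n,l,s,_=cv2.connectedComponentsWithStats(m.astype(np.uint8)); k=1+s[1:,4].argmax(); mm=(l==k).astype(np.uint8)
    ct=max(cv2.findContours(mm,0,1)[0],key=len)[:,0]; return P[ct[:,1],ct[:,0]][:,:2],s[k]
E
python3 - <<'E'
from wr import *
o=log();print(o['clock'],o['tcp_pos'],o['qpos'].round(2) if hasattr(o['qpos'],'round') else o['qpos'],R.from_quat(o['tool_rot']).as_matrix().round(3).tolist())
c=cam('wrist','w5');P=wcloud(c);F=c['frame'].astype(int)
g=(F[...,1]>F[...,0]+30)&(F[...,1]>F[...,2]+20)&(P[...,2]>.018)&(P[...,2]<.028)&(np.hypot(P[...,0]-.669,P[...,1]-.0765)<.045)
q,s=edge(g,P); print('wrist collar',circfit(q),len(q),s,np.median(P[g][:,2]), cv2.minEnclosingCircle(P[g][:,:2].astype(np.float32)))
t=cam('top','t5');P=cloud(t);F=t['frame'].astype(int)
red=(F[...,0]>100)&(F[...,1]<80)&(P[...,2]>.126)&(P[...,2]<.142); red[:,:380]=0;red[:230]=0
if red.sum()>30:
    q,s=edge(red,P); print('top cap',circfit(q),s,np.median(P[red][:,2]),cv2.minEnclosingCircle(P[red][:,:2].astype(np.float32)))
z=np.load('pics/top0.npz');P=z['P'];F=z['F'].astype(int)
g=(F[...,1]>F[...,0]+30)&(F[...,1]>F[...,2]+20)&(P[...,2]>.016)&(P[...,2]<.03);g[:,305:]=0
q,s=edge(g,P); print('top0 collar',circfit(q),s,cv2.minEnclosingCircle(P[g][:,:2].astype(np.float32)))
E
```

```text
20.85 [0.66530425 0.07237841 0.21854324] [-0.43  0.42  0.3   1.62 -0.13  1.13  0.42] [[-0.492, 0.87, -0.002], [0.87, 0.492, -0.005], [-0.004, -0.004, -1.0]]
wrist collar [0.66709272 0.07793768 0.02587212] 101 [310 181  45  27 396] 0.021970665265844902 ((0.6667249202728271, 0.07968031615018845), 0.027215268462896347)
top cap [ 0.51315308 -0.21078632  0.01609734] [432 280   9  19  35] 0.13344729436486685 ((0.5133681893348694, -0.2100946307182312), 0.017132343724370003)
top0 collar [0.66848334 0.07612143 0.02855002] [257 185  33  32 418] ((0.6686316132545471, 0.07636715471744537), 0.02953510358929634)
```

View pics/w5.png

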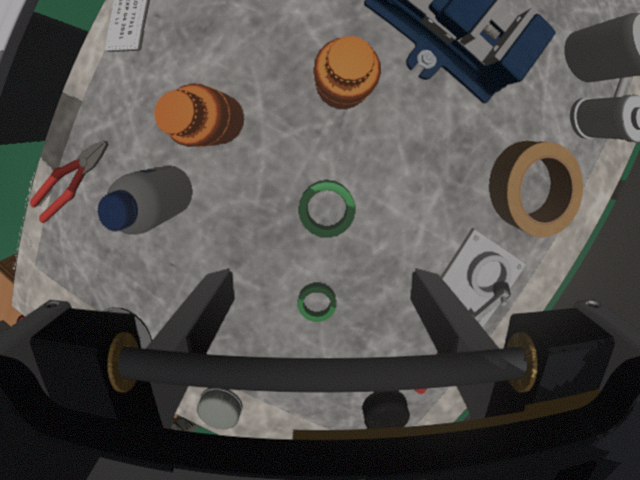

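Collar at (327,208) in the wrist view, free all round; the smaller ring is at (317,301). I descend.

```bash
python3 - <<'E'
from h import *
a,c=rows([.6685,.0763,.02],Rt(-60,90),12,1)
a,c=rows([.6685,.0763,.0035],Rt(-60,90),4,1,a,c)
E
```

```text
q [-0.43  0.42  0.3   1.62 -0.13  1.13  0.42] t 20.95 turn/row 0.01 mm/row 16.5
[[[0.01, 0.02, 0.82], [-0.001, 0.001, -0.001], 1], [[0.0, 0.03, 0.83], [-0.001, 0.001, -0.001], 1], [[0.01, 0.02, 0.82], [-0.001, 0.001, -0.001], 1], [[-0.0, 0.02, 0.83], [-0.001, 0.001, -0.001], 1], [[0.0, 0.02, 0.82], [-0.001, 0.001, -0.001], 1], [[0.01, 0.02, 0.83], [-0.001, 0.001, -0.001], 1], [[-0.0, 0.02, 0.82], [-0.001, 0.001, -0.001], 1], [[0.0, 0.02, 0.83], [-0.001, 0.001, -0.001], 1], [[0.0, 0.02, 0.82], [-0.001, 0.001, -0.001], 1], [[0.01, 0.02, 0.82], [-0.001, 0.001, -0.001], 1]]
[[[-0.0, 0.02, 0.83], [-0.001, 0.001, -0.001], 1], [[-0.0, 0.02, 0.82], [-0.001, 0.001, -0.001], 1]]
q [-0.43  0.42  0.3   1.62 -0.13  1.13  0.42] t 20.95 turn/row 0.01 mm/row 4.1
[[[-0.0, -0.0, 0.21], [0.0, -0.001, -0.0], 1], [[-0.0, -0.0, 0.2], [0.0, -0.001, -0.0], 1], [[-0.0, -0.0, 0.21], [0.0, -0.001, -0.0], 1], [[-0.0, -0.0, 0.21], [0.0, -0.001, -0.0], 1]]
```

>>> {"api": "play_rows", "payload": {"plan": [[[0.01,0.02,0.82],[-0.001,0.001,-0.001],1],[[0,0.03,0.83],[-0.001,0.001,-0.001],1],[[0.01,0.02,0.82],[-0.001,0.001,-0.001],1],[[0,0.02,0.83],[-0.001,0.001,-0.001],1],[[0,0.02,0.82],[-0.001,0.001,-0.001],1],[[0.01,0.02,0.83],[-0.001,0.001,-0.001],1],[[0,0.02,0.82],[-0.001,0.001,-0.001],1],[[0,0.02,0.83],[-0.001,0.001,-0.001],1],[[0,0.02,0.82],[-0.001,0.001,-0.001],1],[[0.01,0.02,0.82],[-0.001,0.001,-0.001],1]]}}

```text
clock: 21.78
tcp_pos: [0.6679, 0.0771, 0.0522]
tool_rot: [0.5, 0.866, 0.0, -0.001]
contact_force: [0.2, 0.1, 0.2]
finger_gap: 1.0
gripper_force: 0.0
```

>>> {"api": "play_rows", "payload": {"plan": [[[0,0.02,0.8],[0,0,0],1],[[0,0.02,0.6],[0,0,0],1],[[0,0,0.3],[0,0,0],1],[[0,0,0.1],[0,0,0],1],[[0,0,0],[0,0,0],1],[[0,0,0],[0,0,0],1]]}}

```text
clock: 22.28
tcp_pos: [0.6698, 0.0772, 0.0184]
tool_rot: [0.5, 0.866, 0.002, -0.0]
contact_force: [0.3, -0.0, 0.4]
finger_gap: 0.999
gripper_force: 0.0
```

```bash
python3 - <<'E'
from h import *
a,c=rows([.6685,.0763,.0035],Rt(-60,90),3,1); o=robot.get_obs(); print(o['tcp_pos'],o['contact_force'])
E
```

```text
q [-0.38  0.64  0.24  1.75 -0.21  0.78  0.48] t 22.2833 turn/row 0.01 mm/row 5.0
[[[-0.0, -0.03, 0.25], [0.002, -0.001, -0.0], 1], [[-0.0, -0.02, 0.25], [0.002, -0.001, -0.0], 1], [[-0.01, -0.03, 0.25], [0.002, -0.001, -0.0], 1]]
[0.66975563 0.07715855 0.01841103] [ 0.27916591 -0.0331192   0.41472133]
```

>>> {"api": "play_rows", "payload": {"plan": [[[0,-0.03,0.25],[0.002,0,0],1],[[0,-0.02,0.25],[0.002,0,0],1],[[0,-0.03,0.22],[0.002,0,0],1],[[0,0,0],[0,0,0],1],[[0,0,0],[0,0,0],0.7],[[0,0,0],[0,0,0],0.3],[[0,0,0],[0,0,0],0.3],[[0,0,0],[0,0,0],0.3],[[0,0,0],[0,0,0],0.3],[[0,0,0],[0,0,0],0.3]], "squeeze": 15}}

```text
clock: 23.12
tcp_pos: [0.6681, 0.0764, 0.0035]
tool_rot: [0.5, 0.866, 0.0, -0.001]
contact_force: [-0.6, 0.2, 1.9]
finger_gap: 0.643
gripper_force: 15.0
```

>>> {"api": "play_rows", "payload": {"plan": [[[0,0,-0.2],[0,0,0],0.3],[[0,0,-0.5],[0,0,0],0.3],[[0,0,-0.9],[0,0,0],0.3],[[0,0,-1],[0,0,0],0.3],[[0,0,-1],[0,0,0],0.3],[[0,0,-1],[0,0,0],0.3],[[0,0,-1],[0,0,0],0.3],[[0,0,-1],[0,0,0],0.3],[[0,0,-1],[0,0,0],0.3],[[0,0,-1],[0,0,0],0.3]]}}

```text
clock: 23.95
tcp_pos: [0.6683, 0.0759, 0.1775]
tool_rot: [0.5, 0.866, 0.0, -0.001]
contact_force: [0.6, -0.6, 0.2]
finger_gap: 0.643
gripper_force: 15.0
```

```bash
python3 - <<'E'
from wr import *
o=log(); print(o['clock'],o['tcp_pos'],o['finger_gap'],o['gripper_force'],o['contact_force'])
t=cam('top','t6');P=cloud(t);F=t['frame'].astype(int)
red=(F[...,0]>100)&(F[...,1]<80)&(P[...,2]>.120)&(P[...,2]<.145); red[:,:380]=0;red[:230]=0
q,s=edge(red,P); print('top cap',circfit(q),s,np.median(P[red][:,2]),cv2.minEnclosingCircle(P[red][:,:2].astype(np.float32)))
c=cam('wrist','w6');P=wcloud(c);F=c['frame'].astype(int)
g=(F[...,1]>F[...,0]+20)&(F[...,1]>F[...,2]+15)
L=R.from_quat(o['tool_rot']).inv().apply((P[g]-o['tcp_pos']))
m=(np.abs(L[:,2])<.06)&(np.hypot(L[:,0],L[:,1])<.05); print(m.sum(),np.percentile(L[m],[1,50,99],axis=0).round(4))
c=cam('scene','s6');P=cloud(c);F=c['frame'].astype(int)
red=(F[...,0]>100)&(F[...,1]<80)&(np.hypot(P[...,0]-.5135,P[...,1]+.212)<.03)&(P[...,2]>.13); print('scene cap top',np.median(P[red],0),cv2.minEnclosingCircle(P[red][:,:2].astype(np.float32)))
E
```

```text
23.95 [0.66829212 0.07591616 0.17745567] 0.6427628939820867 14.999825205886737 [ 0.59943254 -0.5639003   0.24707202]
top cap [ 0.51317257 -0.21067657  0.01607722] [432 280   9  19  43] 0.13237558348540135 ((0.5132313370704651, -0.21006178855895996), 0.01715446636080742)
5177 [[-0.0281 -0.0265 -0.024 ]
 [ 0.0031  0.0016 -0.0227]
 [ 0.0274  0.0294 -0.0211]]
scene cap top [ 0.51124085 -0.21546911  0.13375015] ((0.5107263326644897, -0.2148326337337494), 0.017263900488615036)
```

```bash
python3 - <<'E'
from h import *
a,c=rows([.513,-.212,.29],Rt(-60,90),18,.3)
E
```

```text
q [-0.42  0.46  0.29  1.65 -0.15  1.06  0.44] t 24.1 turn/row 0.0 mm/row 19.2
[[[-0.48, -0.78, -0.31], [0.0, -0.0, -0.0], 0.3], [[-0.47, -0.77, -0.32], [0.0, -0.0, -0.0], 0.3], [[-0.48, -0.78, -0.31], [0.0, -0.0, -0.0], 0.3], [[-0.47, -0.77, -0.32], [0.0, -0.0, -0.0], 0.3], [[-0.48, -0.78, -0.31], [0.0, -0.0, -0.0], 0.3], [[-0.47, -0.77, -0.31], [0.0, -0.0, -0.0], 0.3], [[-0.48, -0.78, -0.32], [0.0, -0.0, -0.0], 0.3], [[-0.47, -0.77, -0.31], [0.0, -0.0, -0.0], 0.3], [[-0.48, -0.78, -0.32], [0.0, -0.0, -0.0], 0.3], [[-0.48, -0.77, -0.31], [0.0, -0.0, -0.0], 0.3]]
[[[-0.47, -0.78, -0.32], [0.0, -0.0, -0.0], 0.3], [[-0.48, -0.77, -0.31], [0.0, -0.0, -0.0], 0.3], [[-0.47, -0.78, -0.31], [0.0, -0.0, -0.0], 0.3], [[-0.48, -0.77, -0.32], [0.0, -0.0, -0.0], 0.3], [[-0.47, -0.78, -0.31], [0.0, -0.0, -0.0], 0.3], [[-0.48, -0.77, -0.32], [0.0, -0.0, -0.0], 0.3], [[-0.48, -0.78, -0.31], [0.0, -0.0, -0.0], 0.3], [[-0.47, -0.77, -0.31], [0.0, -0.0, -0.0], 0.3]]
```

>>> {"api": "play_rows", "payload": {"plan": [[[-0.24,-0.39,-0.31],[0,0,0],0.3],[[-0.47,-0.775,-0.315],[0,0,0],0.3],[[-0.475,-0.775,-0.315],[0,0,0],0.3],[[-0.475,-0.775,-0.315],[0,0,0],0.3],[[-0.475,-0.775,-0.315],[0,0,0],0.3],[[-0.475,-0.775,-0.315],[0,0,0],0.3],[[-0.475,-0.775,-0.315],[0,0,0],0.3],[[-0.475,-0.775,-0.315],[0,0,0],0.3],[[-0.475,-0.775,-0.315],[0,0,0],0.3],[[-0.475,-0.775,-0.315],[0,0,0],0.3]]}}

```text
clock: 24.93
tcp_pos: [0.5851, -0.0774, 0.2389]
tool_rot: [0.5, 0.866, 0.0, -0.001]
contact_force: [-0.0, -0.5, -0.4]
finger_gap: 0.643
gripper_force: 15.0
```

>>> {"api": "play_rows", "payload": {"plan": [[[-0.475,-0.775,-0.315],[0,0,0],0.3],[[-0.475,-0.775,-0.315],[0,0,0],0.3],[[-0.475,-0.775,-0.315],[0,0,0],0.3],[[-0.475,-0.775,-0.315],[0,0,0],0.3],[[-0.475,-0.775,-0.315],[0,0,0],0.3],[[-0.475,-0.775,-0.315],[0,0,0],0.3],[[-0.475,-0.775,-0.315],[0,0,0],0.3],[[-0.475,-0.775,-0.315],[0,0,0],0.3],[[-0.24,-0.39,0],[0,0,0],0.3],[[0,0,0],[0,0,0],0.3]]}}

```text
clock: 25.77
tcp_pos: [0.5113, -0.2141, 0.289]
tool_rot: [0.501, 0.865, 0.0, -0.001]
contact_force: [0.1, -0.9, -0.1]
finger_gap: 0.644
gripper_force: 15.0
```

```bash
python3 - <<'E'
from wr import *
o=log(); print(o['clock'],o['tcp_pos'],o['finger_gap'],o['gripper_force'],np.round(o['qpos'],2))
c=cam('wrist','w7');P=wcloud(c);F=c['frame'].astype(int); T=R.from_quat(o['tool_rot'])
red=(F[...,0]>60)&(F[...,0]>2*F[...,1])&(F[...,0]>2*F[...,2]); near=np.hypot(P[...,0]-.513,P[...,1]+.212)<.045
m=red&near&(P[...,2]>.125)&(P[...,2]<.145); q,s=edge(m,P); print('cap',circfit(q),cv2.minEnclosingCircle(P[m][:,:2].astype(np.float32)),s,np.median(P[m][:,2]))
# dish rim outer, as a check
g=(F[...,1]>F[...,0]+20)&(F[...,1]>F[...,2]+15)
L=T.inv().apply(P.reshape(-1,3)-o['tcp_pos']).reshape(P.shape)
k=g&(np.abs(L[...,2]+.02)<.03)&(np.hypot(L[...,0],L[...,1])<.05); top=k&(L[...,2]<np.percentile(L[...,2][k],50)+.002)
q,s=edge(top,L); print('collar local',circfit(q),cv2.minEnclosingCircle(L[top][:,:2].astype(np.float32)),s,np.percentile(L[...,2][k],[1,50,99]))
c=cam('top');P=cloud(c);F=c['frame'].astype(int)
for n,c in(('top',c),('scene',cam('scene'))):
    P=cloud(c);F=c['frame'].astype(int)
    blue=(F[...,2]>1.5*F[...,0])&(np.hypot(P[...,0]-.504,P[...,1]-.007)<.03)&(P[...,2]>.125); print(n,'thinner cap',blue.sum(),cv2.minEnclosingCircle(P[blue][:,:2].astype(np.float32)) if blue.sum() else 0)
E
```

```text
25.7667 [ 0.51125725 -0.21410658  0.28898922] 0.6441564895080693 14.999538729898632 [-0.11  0.16  0.45  1.79 -0.08  1.2   0.88]
cap [ 0.51078818 -0.20991804  0.01505373] ((0.5115514397621155, -0.21044601500034332), 0.016813091933727264) [307 201  36  30 853] 0.13507016471658168
collar local [3.62571339e-04 4.86704934e-05 2.88681256e-02] ((-0.000688354077283293, 0.0009396963287144899), 0.030520033091306686) [ 261  240  123  112 5266] [-0.02000464 -0.01852912 -0.0169356 ]
top thinner cap 293 ((0.5033141374588013, 0.006696636322885752), 0.01607707142829895)
scene thinner cap 188 ((0.5013229250907898, 0.0025907268282026052), 0.015704767778515816)
```

View pics/w7.png

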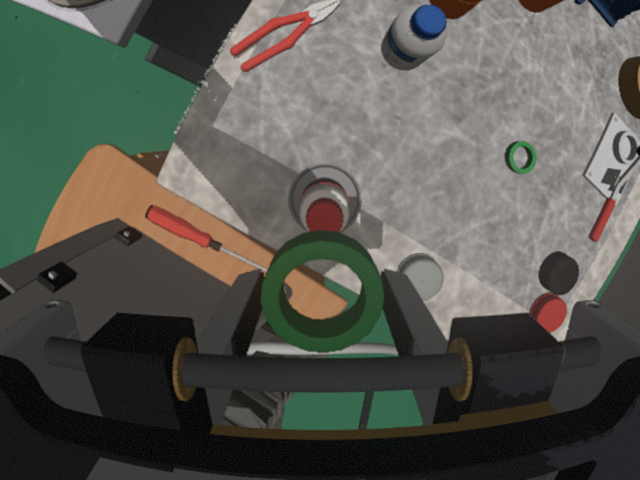

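The collar is held square (centre (322,292)). The cap below it at (325,216) agrees with the top and scene fixes at (0.513, −0.211). I align and descend to just above the cap.

```bash
python3 - <<'E'
from h import *
a,c=rows([.513,-.211,.152],Rt(-60,90),10,.3)
E
```

```text
q [-0.11  0.17  0.44  1.79 -0.08  1.2   0.88] t 25.9167 turn/row 0.0 mm/row 13.6
[[[-0.0, 0.0, 0.68], [-0.0, -0.001, 0.0], 0.3], [[-0.01, 0.0, 0.68], [-0.0, -0.001, 0.0], 0.3], [[0.0, 0.01, 0.68], [-0.0, -0.001, 0.0], 0.3], [[-0.0, -0.0, 0.68], [-0.0, -0.001, 0.0], 0.3], [[-0.0, 0.0, 0.68], [-0.0, -0.001, 0.0], 0.3], [[-0.01, 0.0, 0.68], [-0.0, -0.001, 0.0], 0.3], [[0.0, 0.0, 0.68], [-0.0, -0.001, 0.0], 0.3], [[0.0, 0.01, 0.68], [-0.0, -0.001, 0.0], 0.3], [[0.0, -0.0, 0.68], [-0.0, -0.001, 0.0], 0.3], [[-0.0, 0.0, 0.69], [-0.0, -0.001, 0.0], 0.3]]
```

>>> {"api": "play_rows", "payload": {"plan": [[[0,0,0.69],[0,0,0],0.3],[[0,0,0.69],[0,0,0],0.3],[[0,0,0.69],[0,0,0],0.3],[[0,0,0.69],[0,0,0],0.3],[[0,0,0.69],[0,0,0],0.3],[[0,0,0.69],[0,0,0],0.3],[[0,0,0.69],[0,0,0],0.3],[[0,0,0.69],[0,0,0],0.3],[[0,0,0.69],[0,0,0],0.3],[[0,0,0.6],[0,0,0],0.3]]}}

```text
clock: 26.75
tcp_pos: [0.5123, -0.2102, 0.1509]
tool_rot: [0.499, 0.866, 0.0, -0.002]
contact_force: [0.7, -0.3, -1.2]
finger_gap: 0.648
gripper_force: 15.0
```

>>> {"api": "play_rows", "payload": {"plan": [[[0,0,0],[0,0,0],0.3],[[0,0,0],[0,0,0],0.3]]}}

```text
clock: 26.92
tcp_pos: [0.5121, -0.2109, 0.1518]
tool_rot: [0.5, 0.866, -0.0, -0.002]
contact_force: [0.9, -0.7, -1.4]
finger_gap: 0.644
gripper_force: 15.0
```

```bash
python3 - <<'E'
from wr import *
a,c=rows([.513,-.211,.146],Rt(-60,90),4,.3); o=robot.get_obs(); print(o['tcp_pos'],o['contact_force'])
c=cam('wrist','w8');P=wcloud(c);F=c['frame'].astype(int);L=R.from_quat(o['tool_rot']).inv().apply(P.reshape(-1,3)-o['tcp_pos']).reshape(P.shape)
red=(F[...,0]>50)&(F[...,0]>2*F[...,1])&(F[...,0]>2*F[...,2])&(np.hypot(L[...,0],L[...,1])<.04)&(np.abs(L[...,2]-.015)<.02)
print(red.sum(), np.percentile(L[red],[1,50,99],axis=0).round(4) if red.sum() else '')
t=cam('top');P=cloud(t);F=t['frame'].astype(int)
red=(F[...,0]>60)&(F[...,0]>2*F[...,1])&(np.hypot(P[...,0]-.513,P[...,1]+.211)<.03)&(P[...,2]>.12);print('top red',red.sum())
E
```

```text
q [-0.07  0.31  0.42  1.95 -0.16  0.92  0.95] t 26.9167 turn/row 0.01 mm/row 1.5
[[[-0.01, 0.01, 0.07], [-0.001, -0.002, 0.0], 0.3], [[-0.0, 0.01, 0.08], [-0.001, -0.002, 0.0], 0.3], [[-0.01, 0.01, 0.07], [-0.001, -0.002, 0.0], 0.3], [[-0.01, 0.01, 0.07], [-0.001, -0.002, 0.0], 0.3]]
[ 0.51205644 -0.21093843  0.15183719] [ 0.90218917 -0.67204941 -1.42470963]
1914 [[-0.0158 -0.0159  0.0153]
 [-0.003  -0.0006  0.0167]
 [ 0.008   0.0152  0.0182]]
top red 34
```

Through the bore the cap reads centred to within 0.5 mm. I lower the collar.

>>> {"api": "play_rows", "payload": {"plan": [[[0,0,0.1],[0,0,0],0.3],[[0,0,0.12],[0,0,0],0.3],[[0,0,0.12],[0,0,0],0.3],[[0,0,0.12],[0,0,0],0.3],[[0,0,0.12],[0,0,0],0.3],[[0,0,0.12],[0,0,0],0.3],[[0,0,0.12],[0,0,0],0.3],[[0,0,0.12],[0,0,0],0.3],[[0,0,0.06],[0,0,0],0.3],[[0,0,0],[0,0,0],0.3]]}}

```text
clock: 27.85
tcp_pos: [0.5119, -0.2115, 0.132]
tool_rot: [0.5, 0.866, 0.0, -0.002]
contact_force: [0.5, 0.3, -0.7]
finger_gap: 0.639
gripper_force: 15.0
```

>>> {"api": "play_rows", "payload": {"plan": [[[0,0,0.1],[0,0,0],0.3],[[0,0,0.12],[0,0,0],0.3],[[0,0,0.12],[0,0,0],0.3],[[0,0,0.12],[0,0,0],0.3],[[0,0,0.12],[0,0,0],0.3],[[0,0,0.12],[0,0,0],0.3],[[0,0,0.12],[0,0,0],0.3],[[0,0,0.12],[0,0,0],0.3],[[0,0,0.06],[0,0,0],0.3],[[0,0,0],[0,0,0],0.3]]}}

```text
clock: 28.68
tcp_pos: [0.5119, -0.2115, 0.112]
tool_rot: [0.5, 0.866, 0.0, -0.002]
contact_force: [-0.3, -0.2, -0.8]
finger_gap: 0.645
gripper_force: 15.0
```

>>> {"api": "play_rows", "payload": {"plan": [[[0,0,0.04],[0,0,0],0.3],[[0,0,0.05],[0,0,0],0.3],[[0,0,0.05],[0,0,0],0.3],[[0,0,0.05],[0,0,0],0.3],[[0,0,0.05],[0,0,0],0.3],[[0,0,0.04],[0,0,0],0.3],[[0,0,0],[0,0,0],0.3]]}}

```text
clock: 29.27
tcp_pos: [0.512, -0.2115, 0.1066]
tool_rot: [0.5, 0.866, 0.0, -0.001]
contact_force: [-0.2, 0.1, -0.3]
finger_gap: 0.642
gripper_force: 15.0
```

>>> {"api": "play_rows", "payload": {"plan": [[[0,0,0.03],[0,0,0],0.3],[[0,0,0.03],[0,0,0],0.3],[[0,0,0.03],[0,0,0],0.3],[[0,0,0],[0,0,0],0.3]]}}

```text
clock: 29.6
tcp_pos: [0.512, -0.2114, 0.1048]
tool_rot: [0.5, 0.866, 0.0, -0.001]
contact_force: [0.1, -0.5, -0.2]
finger_gap: 0.645
gripper_force: 15.0
```

>>> {"api": "play_rows", "payload": {"plan": [[[0,0,0.025],[0,0,0],0.3],[[0,0,0],[0,0,0],0.3],[[0,0,0],[0,0,0],0.3]]}}

```text
clock: 29.85
tcp_pos: [0.512, -0.2115, 0.1045]
tool_rot: [0.5, 0.866, 0.0, -0.001]
contact_force: [0.2, -1.3, -0.6]
finger_gap: 0.645
gripper_force: 15.0
```

>>> {"api": "play_rows", "payload": {"plan": [[[0,0,0.02],[0,0,0],0.3],[[0,0,0],[0,0,0],0.3],[[0,0,0],[0,0,0],0.68],[[0,0,0],[0,0,0],0.72],[[0,0,0],[0,0,0],0.8],[[0,0,0],[0,0,0],0.95],[[0,0,0],[0,0,0],1],[[0,0,0],[0,0,0],1],[[0,0,0],[0,0,0],1],[[0,0,0],[0,0,0],1]]}}

```text
clock: 30.68
tcp_pos: [0.512, -0.2115, 0.104]
tool_rot: [0.5, 0.866, 0.0, -0.001]
contact_force: [-0.9, 0.5, 1.1]
finger_gap: 0.996
gripper_force: 0.0
```

>>> {"api": "play_rows", "payload": {"plan": [[[0,0,-0.2],[0,0,0],1],[[0,0,-0.6],[0,0,0],1],[[0,0,-0.8],[0,0,0],1],[[0,0,-0.8],[0,0,0],1],[[0,0,-0.8],[0,0,0],1],[[0,0,-0.8],[0,0,0],1],[[0,0,-0.8],[0,0,0],1],[[0,0,-0.8],[0,0,0],1],[[0,0,-0.8],[0,0,0],1],[[0,0,-0.4],[0,0,0],1]]}}

```text
clock: 31.52
tcp_pos: [0.5129, -0.2121, 0.2429]
tool_rot: [0.5, 0.866, 0.001, -0.0]
contact_force: [1.1, -0.4, -0.4]
finger_gap: 1.005
gripper_force: 0.0
```

>>> {"api": "play_rows", "payload": {"plan": [[[0,0,0],[0,0,0],1],[[0,0,0],[0,0,0],1],[[0,0,0],[0,0,0],1]]}}

```text
clock: 31.77
tcp_pos: [0.5119, -0.2115, 0.2394]
tool_rot: [0.5, 0.866, 0.0, -0.002]
contact_force: [-0.2, 0.5, -0.4]
finger_gap: 1.001
gripper_force: 0.0
```

```bash
python3 - <<'E'
from wr import *
o=log(); print(o['clock'],o['tcp_pos'],o['contact_force'])
for n in('wrist','scene'):
    c=cam(n,'end_'+n); P=wcloud(c) if n=='wrist' else cloud(c); F=c['frame'].astype(int)
    near=np.hypot(P[...,0]-.512,P[...,1]+.212)<.045
    g=near&(F[...,1]>F[...,0]+20)&(F[...,1]>F[...,2]+15); q=P[g]
    print(n,g.sum(),'green z',np.percentile(q[:,2],[2,50,90,98]).round(4))
    top=g&(P[...,2]>.118); q=P[top]; print(' top ring',cv2.minEnclosingCircle(q[:,:2].astype(np.float32)))
    A=np.c_[q[:,:2]-q[:,:2].mean(0),np.ones(len(q))]; print(' slope',np.linalg.lstsq(A,q[:,2],rcond=None)[0].round(3))
    r=near&(F[...,0]>50)&(F[...,0]>2*F[...,1])&(P[...,2]>.127); print(' cap',r.sum(),cv2.minEnclosingCircle(P[r][:,:2].astype(np.float32)),np.median(P[r][:,2]))
E
```

```text
31.7667 [ 0.5119448  -0.21151927  0.23938719] [-0.18721388  0.45029637 -0.40853711]
wrist 1824 green z [0.1216 0.1231 0.1241 0.1252]
 top ring ((0.5187816023826599, -0.21321988105773926), 0.036418747156858444)
 slope [0.01  0.309 0.127]
 cap 1385 ((0.511353611946106, -0.21162040531635284), 0.017589021474123) 0.13504276149162264
scene 754 green z [0.1017 0.1199 0.1226 0.1234]
 top ring ((0.5120590925216675, -0.21398985385894775), 0.030048362910747528)
 slope [0.016 0.006 0.122]
 cap 356 ((0.5120282769203186, -0.21462075412273407), 0.017815761268138885) 0.13348488195669672
```

The collar's top sits at 0.123 m (101 + 22 mm expected), flat and concentric with the cap, and the gripper is clear. I hand it in.

```bash
python3 -c "
from bench import job_done
print(job_done())"
```

```text
the job is handed in; nothing more can be done
None
```

The job is handed in: the ink bottle was held upside down for about 2 s, stood upright in the drip dish and released, and the larger green collar lies flat on its shoulder; no verdict came back.

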